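# Open the stamp tin, pack it and hook its lid back on

### The job

Unhook the lid of the blue tin and lay it aside on the cork trivet, then pack every cookie stamp on the worktop into the blue tin, standing upright on its floor, one in the middle and the others in a ring round it. Then close the tin again: hook the lid's tongue under the lip with the opposite edge of the lid raised, and swing the lid down until it lies flush on the rim. Leave the garlic, shaker, mill, jar and spoon where they are.

Things in the scene. Friction and masses are not known exactly. Their poses are not given: they have to be found in the camera images.
- tin: Round blue tin, open on top, fixed to the worktop left or right of the stamps. Origin: centre of its underside, z up. Outer diameter 164 mm, inside 156 mm, floor 3 mm thick, rim 58 mm above the origin. A steel lip stands outside its wall on its -x side, which faces the robot within 0.4 rad.
- tin_lip (a point): Middle of the inner lower edge of the tin's lip, (-92, 0, 64) mm in the tin's frame. The lip is a level plate from here to x = -108 mm, 5 mm thick, 72 mm wide in y, its underside 6 mm above rim level. Two posts at y = +/-32 mm carry it, 56 mm free between them, open below and behind.
- tin_floor (a point): Centre of the tin's inner floor, 3 mm above the tin's origin.
- trivet: Round cork trivet, 184 mm across, 6 mm thick, fixed flat on the worktop on the other side of the stamps from the tin: a clear place to lay the lid. Origin: centre of its underside.
- lid: Loose lid, about 0.18 kg; at the start it sits closed on the tin. Origin: centre of its underside, z up. Round plug 149 mm wide, z 0 to 6 mm, fits into the tin's mouth; disc 168 mm wide, z 6 to 11, rests on the rim; on top a wooden grip bar 60 mm long in y, 14 thick in x, z 11 to 47. Seated: origin 52 mm above the tin's, centred (3.5 mm play), same yaw.
- lid_tongue (a point): Tip of the lid's flat tongue, (-104, 0, 8) mm in the lid's frame; tongue 44 mm wide in y, z 6 to 10 mm, on the lid's -x side. The plug keeps the lid from sliding in level: the tongue goes under the lip with the lid's +x edge raised (0.15 to 0.4 rad suits), then the lid swings down; opening is the reverse.
- stamp0: Cookie stamp, upright: steel head 36 mm wide at the foot, 48 mm at z 7 to 9 mm, shoulder up to z 11; wooden handle 16 mm in diameter from z 11 to 46 mm. 0.12 kg, weight low, rights itself when tipped. Origin: centre of its underside, z along the handle. Five to seven are present; an absent one always reads None.
- stamp1: Cookie stamp, upright: steel head 36 mm wide at the foot, 48 mm at z 7 to 9 mm, shoulder up to z 11; wooden handle 16 mm in diameter from z 11 to 46 mm. 0.12 kg, weight low, rights itself when tipped. Origin: centre of its underside, z along the handle. Five to seven are present; an absent one always reads None.
- stamp2: Cookie stamp, upright: steel head 36 mm wide at the foot, 48 mm at z 7 to 9 mm, shoulder up to z 11; wooden handle 16 mm in diameter from z 11 to 46 mm. 0.12 kg, weight low, rights itself when tipped. Origin: centre of its underside, z along the handle. Five to seven are present; an absent one always reads None.
- stamp3: Cookie stamp, upright: steel head 36 mm wide at the foot, 48 mm at z 7 to 9 mm, shoulder up to z 11; wooden handle 16 mm in diameter from z 11 to 46 mm. 0.12 kg, weight low, rights itself when tipped. Origin: centre of its underside, z along the handle. Five to seven are present; an absent one always reads None.
- stamp4: Cookie stamp, upright: steel head 36 mm wide at the foot, 48 mm at z 7 to 9 mm, shoulder up to z 11; wooden handle 16 mm in diameter from z 11 to 46 mm. 0.12 kg, weight low, rights itself when tipped. Origin: centre of its underside, z along the handle. Five to seven are present; an absent one always reads None.
- stamp5: Cookie stamp, upright: steel head 36 mm wide at the foot, 48 mm at z 7 to 9 mm, shoulder up to z 11; wooden handle 16 mm in diameter from z 11 to 46 mm. 0.12 kg, weight low, rights itself when tipped. Origin: centre of its underside, z along the handle. Five to seven are present; an absent one always reads None.
- stamp6: Cookie stamp, upright: steel head 36 mm wide at the foot, 48 mm at z 7 to 9 mm, shoulder up to z 11; wooden handle 16 mm in diameter from z 11 to 46 mm. 0.12 kg, weight low, rights itself when tipped. Origin: centre of its underside, z along the handle. Five to seven are present; an absent one always reads None.
- garlic: Garlic bulb, 60 mm across, 59 mm tall, bystander among the stamps; origin: centre of its underside.
- salt: Glass salt shaker with grey top, 44 mm across, 90 mm tall, bystander at the back; origin: centre of its underside.
- pepper: Dark wooden pepper mill, 58 mm across, 150 mm tall, bystander at the back; origin: centre of its underside.
- spice: Spice jar with a dark cap, 41 mm across, 105 mm tall, bystander at the back; origin: centre of its underside.
- spoon: Teaspoon, 130 mm long, lying near the front edge, bystander; origin: centre of its underside.
Not all that is in view belongs to the job. What is shaped like the stamp4 but orange is not meant.

How it is judged:
By the outcome, as a careful person would: the job done as asked, in the order asked, and still so for the second after the job is handed in, with the robot touching nothing.
Of stamp0, stamp1, stamp2, stamp3, stamp4, stamp5, stamp6 only 5 to 7 are there at a start; the rules pass over those that are not, and their reading is None.
At some moment in a run one of stamp0, stamp1, stamp2, stamp3, stamp4, stamp5, stamp6 may be knocked a few centimetres aside while the robot is not near it.
Once in a run the grip may slacken for a moment while it holds something.
It also fails if it takes over 210 s, if anything falls off the work surface, if the arm or the gripper's body presses on something with over 40 N, if the wrist force passes 120 N, or if a joint passes its speed limit or range.

### The arm

A 6-joint arm with a two-finger parallel gripper is mounted at the origin on a cart in front of the work surface, level with it; the furniture and walls round the work are solid. World frame = base frame: x ahead of the robot, y to its left, z up, the work surface at z = 0. Lengths are in m, angles in rad, forces in N, time in s.
With the tool pointing down it reaches from about 0.35 to 0.725 m from the base axis. Payload 6 kg.
Tool frame: the origin (TCP) lies at the very end of the fingers, on their centre line; the grasp point (between the pads) lies 19 mm behind it; y points along the fingers, z is the direction in which the jaws open and shut, and the axes are right-handed (so a half turn about y gives the same grasp; the last joint's range is limited). The gripper opens to 85 mm and grips with 20 to 120 N. Pads are 22 mm wide; open, the fingers measure 114 mm over their backs; the gripper's body (76 mm by 85 mm) begins 54 mm behind the grasp point. The pads swing forward as they close: fully open they stand 13 mm farther back than shut.
Start: joints at [-0.801, 0.04, 0.085, 0, -1.615, -0.334], TCP at [0.253, -0.544, 0.231] pointing down, gripper open.
Joint ranges: [-2.56, 2.56], [-1.29, 2.01], [-1.08, 1.49], [-3.29, 1.98], [-2.81, -0.18], [-2.99, 2.99]. Speed limits (rad/s): [2.57, 2.57, 3.01, 3.14, 3.14, 3.14].

### API

Orientations are given as a rotation vector (axis times angle).
In Python, from workcell import status, vision, job, trace, pinpoint gives the robot as it stands.
- The arm moves only by the shell command python3 -m creep 'ROWS'. ROWS is JSON, a list of rows, each a list of 7 numbers: the shift along the world's x, y, z in cm, then the turn, a rotation vector about the world's x, y, z in degrees, then the opening in per cent of the stroke, from 0 (shut) to 100 (fully open). A call has exactly 10 rows; each row shifts and turns the commanded pose from where the row before left it; what a row does not reach is not made up. A row lasts 1/12 s, in which the tool goes at most 41.7 mm and 7.16 degrees, less where a joint would pass 70% of its speed; a pose out of reach is approached as far as the arm can. A call is refused whole if a number of a shift passes 4.17 or a number of a turn 7.16, either way. A call with a gripper value outside its range is refused whole. The fingers move at their own pace and stop on an object; the grip force is fixed at half the most. Time passes only in rows, so rows that do not move let the fingers close, or fill a call up. It gives the time, the measured TCP pose, the force and the opening at its end, in the units of the state.
- status.sense(): the state, without advancing time (a new reading comes with each control period).
- vision.grab_frame(name): name is "scene" or "top" or "wrist"; returns a dict with "color" (384x512x3 uint8, red, green, blue), "z_map" (384x512 float32, m along the optical axis (not along the pixel's ray), 0 where there is no reading), "intrinsics" (3x3 intrinsics, pixels), "eye" and "attitude" of the camera in the world. Camera axes: x right, y up, looking along -z (the intrinsics and any distortion apply to the point x, -y, -z); pixel columns grow to the right and rows downward; lengths in m; the calibration is good to about 2 mm. A picture is of the moment at which its call begins.
- job.job_done(): hands the job in, once; it reports no verdict.
Trained networks look in a picture, given as the dict that the camera call returned (one of the last four; its "shot" number tells which), for a name from the list of things; names that differ only in an ending like _2 or _b are one class to them, and where a whole thing is asked for, a point or a joint stands for the part that bears it (a point fixed in the world has none). Each returns a list of dicts, best first, with "p" (0 to 1); they miss things now and then, are a little off and sometimes report something else, mostly with a low value. They report only what shows in the picture. A call takes as long as a camera call. They do not tell look-alikes from the thing itself.
- trace(thing, picture): "region" (384x512 bool, what is visible of it) and "box" ([centre column, centre row, width, height] in pixels, round what is visible of it).
- pinpoint(thing, picture): "position" ([column, row] in pixels: a listed point, or the origin of a listed thing).
The state is a dict: "clock": time; "joints": joint angles; "joint_vel": joint speeds; "joint_efforts": joint torques, N m; "eef_pos": TCP position; "eef_rot": TCP orientation; "force": force on the tool from outside, world axes, zero at the start; "wrist_torque": the same for the moment, N m; "width": finger opening in m.
Only numpy, scipy, OpenCV 4.12 (cv2) and the standard library are available. Lean on these libraries where they do the work, as an engineer would, in place of code of your own. Each camera call takes 0.05 s, during which the arm holds its last target. There are 200 camera calls.

## Working session

There is one attempt and no reset: what is moved stays moved. The work goes in short steps, Python scripts to look and compute and a shell command to move; the robot and the scene stay as the last step left them, time stands still between calls to the robot, and variables do not carry over. Pictures are saved under pics/ and viewed, about 12 in all and at most 16, crops included, and the job is handed in when it is done.

```bash
mkdir -p pics; ls
cat > h.py <<'E'
import numpy as np, cv2
from scipy.spatial.transform import Rotation as R
from workcell import status, vision, job, trace, pinpoint
def att(f):
    a=np.array(f["attitude"],float)
    return a if a.shape==(3,3) else (R.from_rotvec(a).as_matrix() if a.size==3 else R.from_quat(a).as_matrix())
def ray(f,uv):
    K=np.array(f["intrinsics"]); x=(uv[0]-K[0,2])/K[0,0]; y=(uv[1]-K[1,2])/K[1,1]
    return att(f)@np.array([x,-y,-1.0])
def atz(f,uv,z):
    e=np.array(f["eye"]); d=ray(f,uv); return e+d*(z-e[2])/d[2]
def cloud(f):
    K=np.array(f["intrinsics"]); Z=f["z_map"]; v,u=np.mgrid[:384,:512]
    P=np.stack([(u-K[0,2])/K[0,0]*Z,-(v-K[1,2])/K[1,1]*Z,-Z],-1)@att(f).T+np.array(f["eye"])
    P[Z==0]=np.nan; return P
def save(f,n,box=None,s=1):
    im=f["color"][...,::-1]
    if box: im=im[box[1]:box[3],box[0]:box[2]]
    cv2.imwrite("pics/"+n,cv2.resize(im,None,fx=s,fy=s,interpolation=cv2.INTER_CUBIC))
E
python3 - <<'E'
from h import *
s=status.sense(); print({k:np.round(v,3).tolist() for k,v in s.items()})
f=vision.grab_frame("top"); print(f["eye"],f["attitude"],f.get("shot"),f["intrinsics"]); save(f,"top1.png",s=1.5)
P=cloud(f)
for t in ["stamp0","tin","trivet","lid","lid_tongue","tin_lip","garlic"]:
    for d in pinpoint(t,f):
        uv=d["position"]; c=P[int(uv[1]),int(uv[0])]; print(t,round(d["p"],2),np.round(uv,1),np.round(c,3),np.round(atz(f,uv,0),3))
g=vision.grab_frame("scene"); print(g["eye"]); save(g,"scene1.png",s=1.5)
E
```

```text
pics
{'clock': 0.0, 'joints': [-0.801, 0.041, 0.084, -0.0, -1.616, -0.334], 'joint_vel': [0.0, -0.002, 0.001, -0.002, -0.001, -0.0], 'joint_efforts': [-0.0, -36.82, 34.741, 6.932, -0.005, -0.0], 'eef_pos': [0.253, -0.544, 0.23], 'eef_rot': [-1.542, -0.341, 0.342], 'force': [0.432, 0.174, -0.719], 'wrist_torque': [0.003, -0.003, 0.009], 'width': 0.085}
[ 0.44534727 -0.02250942  0.99564753] [ 0.06868421 -0.10367418 -1.54526382] 1 [[362.58647666   0.         252.9679671 ]
 [  0.         362.58647666 186.43570338]
 [  0.           0.           1.        ]]
stamp0 0.72 [266.  261.8] [ 0.358 -0.081  0.045] [ 0.352 -0.083  0.   ]
stamp0 0.7 [204.1 194. ] [0.528 0.085 0.045] [0.531 0.09  0.   ]
stamp0 0.69 [265.7 150.8] [ 0.65  -0.073  0.042] [ 0.657 -0.077  0.   ]
stamp0 0.59 [195.1 258. ] [0.362 0.103 0.044] [0.358 0.108 0.   ]
stamp0 0.58 [206.  224.3] [0.449 0.08  0.02 ] [ 0.449  0.082 -0.   ]
stamp0 0.56 [269.4 194. ] [ 0.532 -0.086  0.041] [ 0.536 -0.089  0.   ]
stamp0 0.47 [232.6 167.3] [0.601 0.014 0.047] [0.608 0.014 0.   ]
stamp0 0.47 [237.6 228.1] [ 0.441 -0.003  0.044] [ 0.44  -0.004  0.   ]
tin 0.36 [150.1 184.8] [0.545 0.214 0.096] [0.553 0.239 0.   ]
trivet 0.79 [330.  186.2] [ 0.562 -0.257  0.004] [ 0.562 -0.257  0.   ]
lid 0.92 [152.9 185.3] [0.544 0.213 0.082] [0.552 0.231 0.   ]
lid 0.59 [160.4 225.5] [ 0.444  0.207 -0.   ] [ 0.443  0.205 -0.   ]
lid_tongue 0.75 [245.1 120.9] [ 0.721 -0.017  0.074] [ 0.741 -0.017  0.   ]
lid_tongue 0.68 [160.  225.7] [ 0.444  0.207 -0.   ] [0.442 0.206 0.   ]
tin_lip 0.91 [159.  220.3] [0.457 0.194 0.07 ] [0.457 0.21  0.   ]
garlic 0.67 [260.3 228. ] [ 0.442 -0.063  0.054] [ 0.442 -0.066  0.   ]
garlic 0.5 [154.3 186.5] [0.543 0.211 0.067] [0.549 0.227 0.   ]
[-2.34955991e-01  7.64108018e-04  8.23525526e-01]
```

View pics/top1.png

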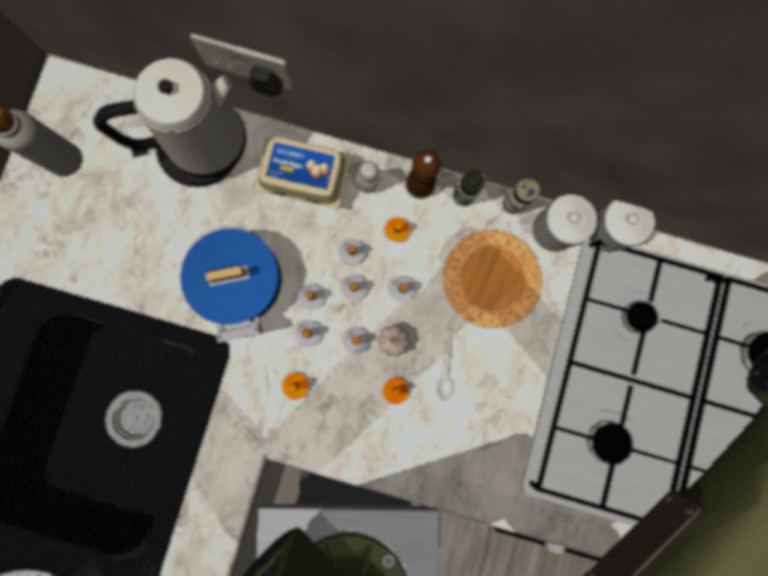

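Run:
```python
from h import *
f=vision.grab_frame("top");P=cloud(f)
# grip bar top: points near lid with z>0.08
m=(P[...,2]>0.088)&(P[...,0]>.48)&(P[...,0]<.62)&(P[...,1]>.13)&(P[...,1]<.3)
q=P[m][:,:2]; c,(w,h),a=cv2.minAreaRect((q*1000).astype(np.float32)); print("bar",m.sum(),c,w,h,a,q.mean(0),P[m][:,2].mean())
m=(abs(P[...,2]-.063)<.006)&(P[...,0]>.48)&(P[...,0]<.66)&(P[...,1]>.1)&(P[...,1]<.32)
print("disc",cv2.minEnclosingCircle((P[m][:,:2]*1000).astype(np.float32)), P[m].mean(0))
m=(abs(P[...,2]-.069)<.008)&(P[...,0]>.40)&(P[...,0]<.47)&(P[...,1]>.1)&(P[...,1]<.32)
print("lip",cv2.minAreaRect((P[m][:,:2]*1000).astype(np.float32)))
# stamps: handle top z .038-.052 clusters
m=((P[...,2]>.036)&(P[...,2]<.055)&(P[...,1]<.13)&(P[...,1]>-.16)).astype(np.uint8)
n,l,st,ce=cv2.connectedComponentsWithStats(m)
for i in range(1,n):
    if st[i,4]>8: k=l==i; print(st[i,4],np.round(P[k].mean(0),3),np.round(atz(f,ce[i],.046),4),f["color"][k].mean(0).astype(int))
```

```text
bar 146 (550.0122680664062, 217.43104553222656) 15.011602401733398 58.73316192626953 12.570476531982422 [0.54910377 0.21723846] 0.09787599700840062
disc ((549.49267578125, 218.7532958984375), 83.9853286743164) [0.55219529 0.21789511 0.06274282]
lip ((454.4589538574219, 196.99119567871094), (30.46125030517578, 71.96378326416016), 1.8893637657165527)
220 [0.815 0.013 0.046] [0.8145 0.0132 0.046 ] [51 47 42]
249 [0.713 0.058 0.044] [0.7118 0.0579 0.046 ] [108  99  77]
12 [ 0.77  -0.153  0.046] [ 0.7701 -0.1529  0.046 ] [53 47 41]
93 [ 0.724 -0.109  0.045] [ 0.7241 -0.1089  0.046 ] [49 32 19]
61 [ 0.725 -0.013  0.045] [ 0.7246 -0.0134  0.046 ] [108 105  99]
29 [ 0.648 -0.072  0.044] [ 0.648  -0.0718  0.046 ] [178 101   0]
31 [0.605 0.01  0.044] [0.6049 0.0103 0.046 ] [142 104  70]
28 [0.539 0.005 0.044] [0.5389 0.0049 0.046 ] [147 106  69]
29 [ 0.539 -0.084  0.044] [ 0.5388 -0.0836  0.046 ] [143 101  62]
32 [0.521 0.081 0.045] [0.5209 0.0812 0.046 ] [146 107  74]
29 [0.454 0.085 0.045] [0.4544 0.0852 0.046 ] [150 110  76]
216 [ 0.447 -0.07   0.042] [ 0.4466 -0.0694  0.046 ] [146 127 115]
29 [ 0.444 -0.002  0.045] [ 0.4441 -0.0019  0.046 ] [153 112  75]
30 [0.361 0.104 0.046] [0.3609 0.1038 0.046 ] [184 110   0]
32 [ 0.356 -0.074  0.045] [ 0.3566 -0.0741  0.046 ] [183  93   0]
113 [ 0.067 -0.01   0.045] [ 0.0677 -0.0105  0.046 ] [27 28 16]
```

Top picture: the blue lid is at (230,275) and the trivet at (492,278). Six grey stamps are at (352,250), (352,287), (402,290), (312,296), (308,333) and (357,340), and the three orange look-alikes are to be ignored. The lid is at (0.550, 0.218) with a yaw of about 12.6°. I'll move over the lid grip.

```bash
cat > go.py <<'E'
# usage: go.py x y z psi_deg [tilt_deg about lid y of yaw ty]: remaining shift cm and turn deg
import sys; from h import *
a=[float(v) for v in sys.argv[1:]]
s=status.sense(); C=R.from_rotvec(s["eef_rot"])
T=R.from_euler('z',a[3],degrees=True)*R.from_rotvec([-np.pi/2,0,0])
if len(a)>4:
    ax=R.from_euler('z',a[5],degrees=True).apply([0,1,0]); T=R.from_rotvec(-np.radians(a[4])*ax)*T
print("d cm",np.round((np.array(a[:3])-s["eef_pos"])*100,2),"turn",np.round(np.degrees((T*C.inv()).as_rotvec()),2),"t",round(s["clock"],1),"F",np.round(s["force"],1),"w",round(s["width"],4))
E
r='[1,2.54,-0.05,0,0,2.59,60]'
python3 -m creep '[[1,2.54,-0.05,0,0,2.59,60],[1,2.54,-0.05,0,0,2.59,60],[1,2.54,-0.05,0,0,2.59,60],[1,2.54,-0.05,0,0,2.59,60],[1,2.54,-0.05,0,0,2.59,60],[1,2.54,-0.05,0,0,2.59,60],[1,2.54,-0.05,0,0,2.59,60],[1,2.54,-0.05,0,0,2.59,60],[1,2.54,-0.05,0,0,2.59,60],[1,2.54,-0.05,0,0,2.59,60]]'
python3 -m creep '[[1,2.54,-0.05,0,0,2.59,60],[1,2.54,-0.05,0,0,2.59,60],[1,2.54,-0.05,0,0,2.59,60],[1,2.54,-0.05,0,0,2.59,60],[1,2.54,-0.05,0,0,2.59,60],[1,2.54,-0.05,0,0,2.59,60],[1,2.54,-0.05,0,0,2.59,60],[1,2.54,-0.05,0,0,2.59,60],[1,2.54,-0.05,0,0,2.59,60],[1,2.54,-0.05,0,0,2.59,60]]'
python3 -m creep '[[1,2.54,-0.05,0,0,2.59,60],[1,2.54,-0.05,0,0,2.59,60],[1,2.54,-0.05,0,0,2.59,60],[1,2.54,-0.05,0,0,2.59,60],[1,2.54,-0.05,0,0,2.59,60],[1,2.54,-0.05,0,0,2.59,60],[1,2.54,-0.05,0,0,2.59,60],[1,2.54,-0.05,0,0,2.59,60],[0.7,2.54,-0.05,0,0,2.59,60],[0,2.54,-0.05,0,0,2.59,60]]'
python3 go.py .5497 .218 .2 102.6
```

```text
clock: 1.33
eef_pos: [0.3535, -0.2887, 0.2264]
eef_rot: [-1.457, -0.695, 0.694]
force: [0.5, 0.9, -0.5]
width: 0.0516
clock: 2.17
eef_pos: [0.4536, -0.0345, 0.2216]
eef_rot: [-1.309, -1.04, 1.039]
force: [0.1, -0.3, 0.6]
width: 0.0513
clock: 3.0
eef_pos: [0.5409, 0.2193, 0.2157]
eef_rot: [-1.095, -1.371, 1.372]
force: [0.0, 0.1, -0.5]
width: 0.0513
d cm [ 0.88 -0.13 -1.57] turn [ 0.03 -0.03 -0.17] t 3.0 F [ 0.   0.1 -0.5] w 0.0513
```

Run:
```python
from h import *
f=vision.grab_frame("wrist");P=cloud(f); save(f,"w1.png",s=1.3)
m=(P[...,2]>0.09)&(P[...,2]<.11)&(P[...,0]>.48)&(P[...,0]<.62)&(P[...,1]>.15)&(P[...,1]<.29)
q=P[m]; print("bar",m.sum(),q.mean(0),cv2.minAreaRect((q[:,:2]*1000).astype(np.float32)))
m=(abs(P[...,2]-.063)<.004)
print(P[m].min(0),P[m].max(0))
```

```text
bar 1135 [0.55089674 0.21370922 0.09811238] ((550.822509765625, 215.44247436523438), (13.683131217956543, 59.167354583740234), 12.633722305297852)
[0.44511159 0.10292411 0.05900053] [0.78752902 0.51859126 0.06699975]
```

View pics/w1.png

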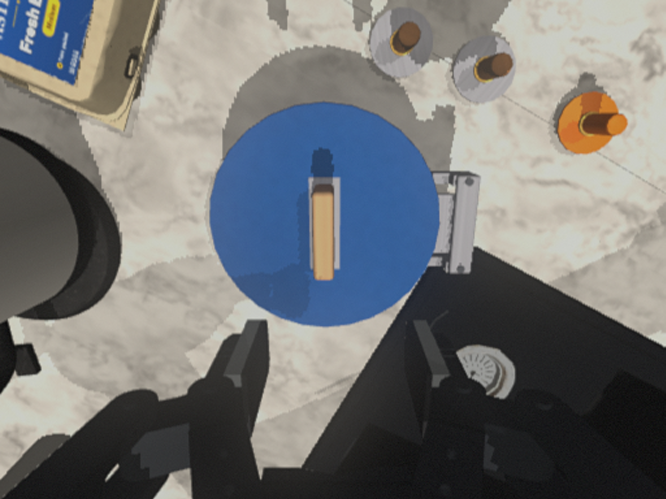

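The wrist picture shows the bar at (323,235), the lip on the right at (460,222), and the fingers clear either side of the bar. I'll descend and grip.

```bash
python3 -m creep '[[0.2,-0.06,-1.6,0,0,0,60],[0.2,-0.06,-1.6,0,0,0,60],[0.2,-0.06,-1.6,0,0,0,60],[0.2,-0.06,-1.6,0,0,0,60],[0.16,-0.04,-1.6,0,0,0,60],[0,0,-1.6,0,0,0,60],[0,0,-1.6,0,0,0,60],[0,0,-1.6,0,0,0,60],[0,0,-1.2,0,0,0,60],[0,0,-0.57,0,0,0,60]]'
python3 -m creep '[[0,0,0,0,0,0,0],[0,0,0,0,0,0,0],[0,0,0,0,0,0,0],[0,0,0,0,0,0,0],[0,0,0,0,0,0,0],[0,0,0,0,0,0,0],[0,0,0,0,0,0,0],[0,0,0,0,0,0,0],[0,0,0,0,0,0,0],[0,0,0,0,0,0,0]]'
python3 go.py .5505 .2165 .07 102.6
python3 - <<'E'
from h import *
# rotate about pivot: lip (-92,0,64-2) rel tin, tin yaw 12.6, TCP path cumulative
s=status.sense(); Rz=R.from_euler('z',12.6,degrees=True)
p=np.array(s["eef_pos"]); tin=np.array([.5505,.2165,0])
piv=tin+Rz.apply([-.094,0,.062]); ax=-Rz.apply([0,1,0])
print("turn/deg",ax)
prev=p
for a in range(2,19,2):
    q=piv+R.from_rotvec(np.radians(a)*ax).apply(p-piv); print(a,np.round((q-prev)*100,2)); prev=q
E
```

```text
clock: 3.88
eef_pos: [0.5491, 0.2149, 0.0685]
eef_rot: [-1.095, -1.368, 1.372]
force: [0.1, 0.1, -0.2]
width: 0.0513
clock: 4.72
eef_pos: [0.5506, 0.2157, 0.0721]
eef_rot: [-1.097, -1.372, 1.369]
force: [-0.3, -0.1, 5.6]
width: 0.0129
d cm [-0.01  0.08 -0.21] turn [-0.06  0.12 -0.08] t 4.7 F [-0.3 -0.1  5.6] w 0.0129
turn/deg [ 0.21814324 -0.97591676 -0.        ]
2 [-0.04 -0.01  0.33]
4 [-0.05 -0.01  0.33]
6 [-0.06 -0.01  0.32]
8 [-0.07 -0.02  0.32]
10 [-0.08 -0.02  0.32]
12 [-0.09 -0.02  0.32]
14 [-0.11 -0.02  0.31]
16 [-0.12 -0.03  0.31]
18 [-0.13 -0.03  0.3 ]
```

```bash
python3 -m creep '[[-0.03,-0.01,0.33,0.44,-1.95,0,0],[-0.05,-0.01,0.33,0.44,-1.95,0,0],[-0.06,-0.01,0.32,0.44,-1.95,0,0],[-0.06,-0.02,0.32,0.44,-1.95,0,0],[-0.07,-0.02,0.32,0.44,-1.95,0,0],[-0.08,-0.02,0.32,0.44,-1.95,0,0],[-0.1,-0.02,0.31,0.44,-1.95,0,0],[-0.1,-0.02,0.31,0.44,-1.95,0,0],[0,0,0,0,0,0,0],[0,0,0,0,0,0,0]]'
python3 - <<'E'
from h import *
f=vision.grab_frame("scene"); save(f,"s2.png",box=(100,60,420,300),s=2.4)
E
```

```text
clock: 5.55
eef_pos: [0.5436, 0.2138, 0.0955]
eef_rot: [-1.275, -1.594, 1.204]
force: [-0.2, 0.8, -1.9]
width: 0.013
```

View pics/s2.png

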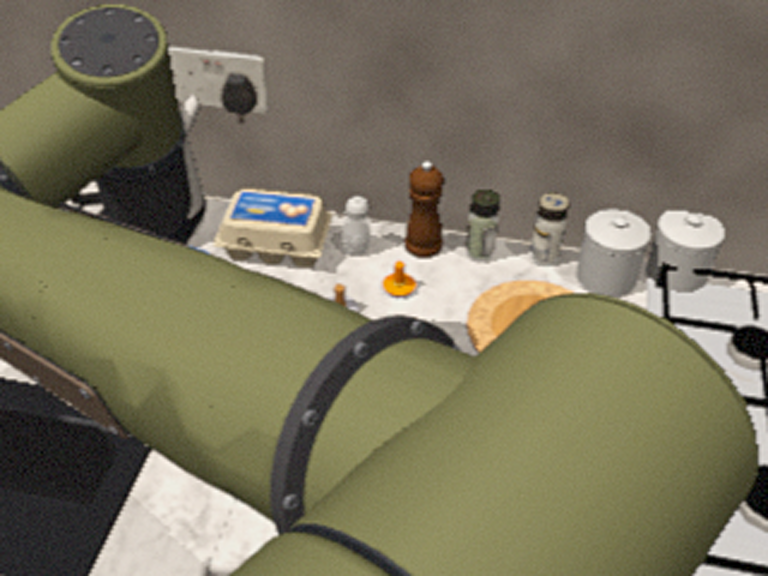

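The scene camera is blocked by the arm. The forces are small, so I'll pull the tongue out, lift and level the lid.

```bash
python3 -m creep '[[0.4,0.09,0.03,0,0,0,0],[0.4,0.09,0.03,0,0,0,0],[0.4,0.09,0.03,0,0,0,0],[0.4,0.09,0.03,0,0,0,0],[0.4,0.09,0.03,0,0,0,0],[0.4,0.09,0.03,0,0,0,0],[0,0,0.4,0,0,0,0],[0,0,1,0,0,0,0],[0,0,1.5,0,0,0,0],[0,0,2,0,0,0,0]]'
python3 -m creep '[[0,-0.5,2,-0.44,1.95,0,0],[0,-1,2,-0.44,1.95,0,0],[0,-1.5,1.5,-0.44,1.95,0,0],[0,-2,1,-0.44,1.95,0,0],[0,-2.5,0,-0.44,1.95,0,0],[0,-2.5,0,-0.44,1.95,0,0],[0,-2.5,0,-0.44,1.95,0,0],[0,-2.5,0,-0.44,1.95,0,0],[0,-2.5,0,0,0,0,0],[0,-2.5,0,0,0,0,0]]'
python3 go.py .5605 -.257 .12 102.6
python3 - <<'E'
from h import *
f=vision.grab_frame("wrist");P=cloud(f)
s=status.sense();e=s["eef_pos"]
m=(P[...,2]>e[2]+.0)&(abs(P[...,0]-e[0])<.05)&(abs(P[...,1]-e[1])<.06)
c=f["color"].astype(int); b=(c[...,2]>90)&(c[...,0]<70)&(P[...,2]>.1)
q=P[b]; print(b.sum(),q.min(0),q.max(0)); A=np.c_[q[:,:2],np.ones(len(q))]; print("plane",np.linalg.lstsq(A,q[:,2],rcond=None)[0])
print(cv2.minEnclosingCircle((q[:,:2]*1000).astype(np.float32)),e)
f=vision.grab_frame("top");P=cloud(f);c=f["color"].astype(int);b=(c[...,0]>c[...,2]+40)&(P[...,2]<.03)&(P[...,2]>-.01)&(abs(P[...,0]-.56)<.12)&(abs(P[...,1]+.257)<.12)
print("trivet",cv2.minEnclosingCircle((P[b][:,:2]*1000).astype(np.float32)),b.sum()); save(f,"top2.png",s=1.5)
E
```

```text
clock: 6.43
eef_pos: [0.5679, 0.219, 0.1463]
eef_rot: [-1.276, -1.593, 1.204]
force: [0.1, 0.6, -1.3]
width: 0.013
clock: 7.27
eef_pos: [0.5689, 0.0183, 0.2123]
eef_rot: [-1.096, -1.37, 1.37]
force: [0.7, 0.5, -1.4]
width: 0.0129
d cm [ -0.84 -27.53  -9.23] turn [-0.01  0.01 -0.07] t 7.3 F [ 0.7  0.5 -1.4] w 0.0129
50779 [ 0.48591916 -0.06459165  0.20033934] [0.65128197 0.09447935 0.28745624]
plane [-0.00146148  0.00209238  0.20390148]
((568.8142700195312, 18.543476104736328), 83.3497543334961) [0.56866815 0.01471835 0.2127832 ]
trivet ((563.51806640625, -252.33299255371094), 93.68907165527344) 3433
```

View pics/top2.png

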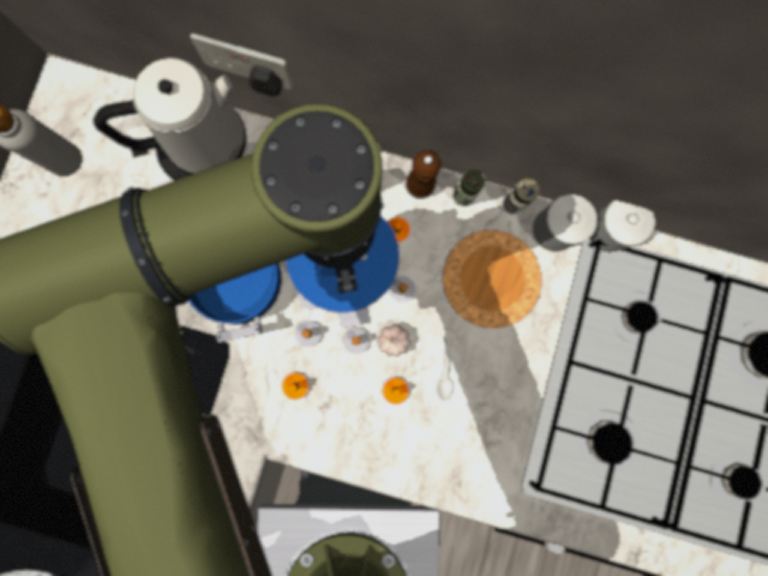

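The lid is held level, and the tin at (232,290) is open. On to the trivet.

```bash
python3 -m creep '[[0,-2.7,0,0,0,0,0],[0,-2.7,0,0,0,0,0],[0,-2.7,0,0,0,0,0],[-0.1,-2.7,0,0,0,0,0],[-0.1,-2.7,0,0,0,0,0],[-0.1,-2.7,0,0,0,0,0],[-0.1,-2.7,0,0,0,0,0],[-0.1,-2.7,0,0,0,0,0],[-0.1,-2.7,0,0,0,0,0],[-0.1,-2.7,0,0,0,0,0]]'
python3 -m creep '[[0,0,-1,0,0,0,0],[0,0,-2,0,0,0,0],[0,0,-2.5,0,0,0,0],[0,0,-2.5,0,0,0,0],[0,0,-2.5,0,0,0,0],[0,0,-2.5,0,0,0,0],[0,0,-2,0,0,0,0],[0,0,-1.2,0,0,0,0],[0,0,-0.6,0,0,0,0],[0,0,0,0,0,0,0]]'
python3 go.py .562 -.256 .028 102.6
```

```text
clock: 8.2
eef_pos: [0.5617, -0.2516, 0.2125]
eef_rot: [-1.097, -1.371, 1.37]
force: [0.7, -0.2, -1.0]
width: 0.0129
clock: 9.03
eef_pos: [0.5611, -0.2503, 0.043]
eef_rot: [-1.095, -1.369, 1.371]
force: [-0.6, 0.7, -1.1]
width: 0.0129
d cm [ 0.09 -0.57 -1.5 ] turn [-0.01 -0.1  -0.09] t 9.0 F [-0.6  0.7 -1.1] w 0.0129
```

```bash
python3 -m creep '[[0,-0.1,-0.4,0,0,0,0],[0,-0.1,-0.4,0,0,0,0],[0,-0.1,-0.4,0,0,0,0],[0,0,-0.2,0,0,0,0],[0,0,-0.15,0,0,0,0],[0,0,-0.1,0,0,0,0],[0,0,0,0,0,0,0],[0,0,0,0,0,0,50],[0,0,0,0,0,0,50],[0,0,0,0,0,0,50]]'
python3 go.py .562 -.255 .026 102.6
python3 -m creep '[[0,0,0,0,0,0,50],[0,0,0,0,0,0,50],[0,0,0.8,0,0,0,50],[0,0,1.5,0,0,0,50],[0,0,2.5,0,0,0,50],[0,0,3,0,0,0,50],[0,0,3,0,0,0,50],[0,0,3,0,0,0,50],[0,0,2,0,0,0,50],[0,0,1,0,0,0,50]]'
python3 - <<'E'
from h import *
f=vision.grab_frame("wrist");P=cloud(f); save(f,"w3.png",s=1.3)
m=(P[...,2]>0.045)&(P[...,2]<.06)&(abs(P[...,0]-.56)<.05)&(abs(P[...,1]+.256)<.05)
print("bar",m.sum(),P[m].mean(0),cv2.minAreaRect((P[m][:,:2]*1000).astype(np.float32)))
f=vision.grab_frame("top");P=cloud(f); c=f["color"].astype(int)
m=((P[...,2]>.036)&(P[...,2]<.055)&(P[...,1]<.13)&(P[...,1]>-.16)&(P[...,0]<.67)&(P[...,0]>.3)).astype(np.uint8)
n,l,st,ce=cv2.connectedComponentsWithStats(m)
for i in range(1,n):
    if st[i,4]>8: k=l==i; print(st[i,4],np.round(P[k].mean(0),3),f["color"][k].mean(0).astype(int))
b=(c[...,2]>c[...,0]+40)&(P[...,1]>.1)&(P[...,2]>.045)&(P[...,2]<.066); q=P[b]
print("rim",b.sum(),cv2.minEnclosingCircle((q[:,:2]*1000).astype(np.float32)),q[:,2].mean())
E
```

```text
clock: 9.87
eef_pos: [0.5618, -0.2537, 0.0281]
eef_rot: [-1.097, -1.371, 1.37]
force: [-0.6, -0.2, -0.3]
width: 0.0425
d cm [ 0.02 -0.13 -0.21] turn [ 0.03  0.05 -0.08] t 9.9 F [-0.6 -0.2 -0.3] w 0.0425
clock: 10.7
eef_pos: [0.5623, -0.2541, 0.2003]
eef_rot: [-1.102, -1.373, 1.37]
force: [-0.8, 0.6, 0.2]
width: 0.0426
bar 911 [ 0.56172106 -0.25497755  0.05212645] ((561.6284790039062, -253.67889404296875), (13.543254852294922, 59.15769958496094), 13.1350679397583)
32 [0.521 0.081 0.045] [155 115  81]
29 [0.454 0.085 0.045] [158 117  83]
30 [0.361 0.104 0.045] [217 115   0]
rim 357 ((549.5284423828125, 217.2685546875), 81.41815185546875) 0.054883377219350625
```

The lid is on the trivet. Its bar top is at z 52 mm, as expected. Stamps next. First I go over stamp C (0.539, -0.084).

```bash
cat > look.py <<'E'
import sys; from h import *
# find wood handles near TCP with wrist cam; print pos and shift needed
f=vision.grab_frame("wrist");P=cloud(f); c=f["color"].astype(int)
z0=float(sys.argv[1]) if len(sys.argv)>1 else 0
m=((P[...,2]>z0+.035)&(P[...,2]<z0+.053)).astype(np.uint8)
s=status.sense(); e=s["eef_pos"]
n,l,st,ce=cv2.connectedComponentsWithStats(m)
for i in range(1,n):
    if st[i,4]>40 and st[i,4]<6000:
        k=l==i; zt=P[k][:,2].max(); t=k&(P[...,2]>zt-.006); q=P[t]; (x,y),r=cv2.minEnclosingCircle((q[:,:2]*1000).astype(np.float32))
        print(st[i,4],"c",round(x),round(y),"r",round(r,1),"zt",round(zt,3),"d cm",round(x/10-e[0]*100,2),round(y/10-e[1]*100,2),c[t].mean(0).astype(int))
print("tcp",np.round(e,4),"t",round(s["clock"],1),"w",round(s["width"],4))
E
python3 -m creep '[[-0.2,1.7,0,0,0,0,45],[-0.2,1.7,0,0,0,0,45],[-0.2,1.7,-1,0,0,0,45],[-0.2,1.7,-1,0,0,0,45],[-0.2,1.7,-1,0,0,0,45],[-0.2,1.7,-1,0,0,0,45],[-0.3,1.7,-1,0,0,0,45],[-0.3,1.7,-1,0,0,0,45],[-0.3,1.7,-1,0,0,0,45],[-0.2,1.7,0,0,0,0,45]]'
python3 look.py
```

```text
clock: 11.63
eef_pos: [0.5359, -0.0826, 0.1205]
eef_rot: [-1.091, -1.365, 1.372]
force: [-0.3, -0.8, -0.2]
width: 0.0382
573 c 717 -116 r 13.7 zt 0.046 d cm 18.09 -3.56 [35 22 15]
497 c 650 -75 r 8.1 zt 0.047 d cm 11.38 0.57 [142  88  41]
406 c 541 -87 r 7.8 zt 0.047 d cm 0.43 -0.62 [94 72 54]
2409 c 449 -73 r 9.6 zt 0.053 d cm -8.77 0.75 [123 108  99]
263 c 722 -19 r 13.0 zt 0.043 d cm 18.55 6.2 [78 77 72]
468 c 357 -77 r 8.5 zt 0.047 d cm -17.92 0.37 [133  80  30]
2315 c 707 69 r 37.2 zt 0.053 d cm 17.04 14.94 [62 57 46]
394 c 607 7 r 7.9 zt 0.047 d cm 7.02 8.77 [92 66 45]
370 c 541 2 r 8.1 zt 0.047 d cm 0.45 8.23 [107  77  52]
tcp [ 0.5364 -0.0806  0.1217] t 11.7 w 0.0383
```

```bash
python3 -m creep '[[0.1,-0.1,-1,0,0,0,45],[0,-0.1,-2,0,0,0,45],[0,0,-2,0,0,0,45],[0,0,-2,0,0,0,45],[0,0,-1,0,0,0,45],[0,0,-0.5,0,0,0,45],[0,0,0,0,0,0,45],[0,0,0,0,0,0,45],[0,0,0,0,0,0,45],[0,0,0,0,0,0,45]]'
python3 go.py .540 -.0855 .015 102.6; python3 look.py | head -4
```

```text
clock: 12.52
eef_pos: [0.5401, -0.0856, 0.0417]
eef_rot: [-1.098, -1.372, 1.369]
force: [0.5, -0.4, -0.5]
width: 0.0384
d cm [-0.01  0.01 -2.67] turn [-0.    0.11 -0.07] t 12.5 F [ 0.5 -0.4 -0.5] w 0.0384
1174 c 650 -75 r 8.1 zt 0.047 d cm 11.01 1.02 [161  96  36]
920 c 541 -87 r 8.0 zt 0.047 d cm 0.05 -0.11 [83 64 48]
206 c 562 -81 r 11.2 zt 0.053 d cm 2.15 0.43 [52 51 49]
206 c 518 -90 r 11.5 zt 0.053 d cm -2.16 -0.48 [64 63 60]
```

```bash
python3 -m creep '[[0,-0.1,-1.2,0,0,0,45],[0,0,-1,0,0,0,45],[0,0,-0.45,0,0,0,45],[0,0,0,0,0,0,0],[0,0,0,0,0,0,0],[0,0,0,0,0,0,0],[0,0,0,0,0,0,0],[0,0,0,0,0,0,0],[0,0,0,0,0,0,0],[0,0,0,0,0,0,0]]'
python3 -m creep '[[0,0,1,0,0,0,0],[0,0,2,0,0,0,0],[0,0,2.5,0,0,0,0],[0,0,2.5,0,0,0,0],[0,0.5,2,0,0,0,0],[0,1,1,0,0,0,0],[0,2,0.5,0,0,0,0],[0.1,3,0,0,0,0,0],[0.1,3,0,0,0,0,0],[0.1,3,0,0,0,0,0]]'
python3 -m creep '[[0.1,3,0,0,0,0,0],[0.1,3,0,0,0,0,0],[0.1,3,0,0,0,0,0],[0.1,3,0,0,0,0,0],[0.1,3,0,0,0,0,0],[0.1,1.5,0,0,0,0,0],[0.1,1,0,0,0,0,0],[0,0,0,0,0,0,0],[0,0,0,0,0,0,0],[0,0,0,0,0,0,0]]'
python3 go.py .551 .216 .02 102.6
python3 - <<'E'
from h import *
f=vision.grab_frame("wrist");P=cloud(f);c=f["color"].astype(int); save(f,"w4.png",s=1.3)
b=(P[...,2]>.05)&(P[...,2]<.064)&(np.hypot(P[...,0]-.55,P[...,1]-.217)<.092)&(c[...,2]>c[...,0]+20)&(np.hypot(P[...,0]-.55,P[...,1]-.217)>.07)
q=P[b][:,:2]*1000
from scipy.optimize import least_squares
r=least_squares(lambda v:np.hypot(q[:,0]-v[0],q[:,1]-v[1])-v[2],[550,217,80],loss='soft_l1'); print(len(q),r.x,P[b][:,2].mean())
l=(P[...,2]>.064)&(P[...,2]<.075)&(P[...,0]>.40)&(P[...,0]<.48)&(P[...,1]>.13)&(P[...,1]<.26); print("lip",l.sum(),cv2.minAreaRect((P[l][:,:2]*1000).astype(np.float32)),P[l].mean(0))
E
```

```text
clock: 13.4
eef_pos: [0.5394, -0.0866, 0.0141]
eef_rot: [-1.096, -1.37, 1.37]
force: [0.3, 0.5, -1.7]
width: 0.0147
clock: 14.23
eef_pos: [0.542, 0.0401, 0.129]
eef_rot: [-1.096, -1.37, 1.37]
force: [1.1, -0.0, -1.1]
width: 0.014
clock: 15.07
eef_pos: [0.5494, 0.2125, 0.1289]
eef_rot: [-1.097, -1.369, 1.37]
force: [0.1, -0.7, 0.1]
width: 0.0143
d cm [  0.16   0.35 -10.89] turn [ 0.02 -0.02 -0.03] t 15.1 F [ 0.1 -0.7  0.1] w 0.0143
3763 [550.82074844 215.58036807  78.87973759] 0.05676674629239406
lip 2528 ((454.01226806640625, 194.08949279785156), (18.400917053222656, 72.24933624267578), 12.564377784729004) [0.45469654 0.19167674 0.06843076]
```

View pics/w4.png

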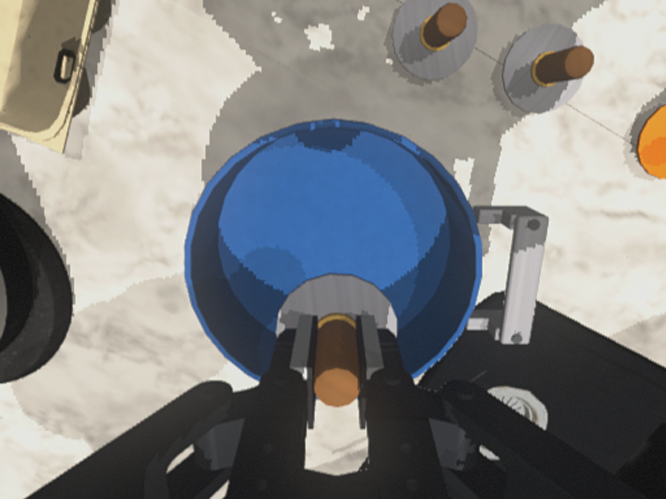

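The picture shows the stamp upright between the pads at (335,370) and the tin empty, with its centre at (0.5508, 0.2156). I'll lower it in the middle, release, and go to stamp D.

```bash
python3 -m creep '[[0.14,0.3,-1,0,0,0,0],[0,0,-2,0,0,0,0],[0,0,-2,0,0,0,0],[0,0,-2,0,0,0,0],[0,0,-2,0,0,0,0],[0,0,-1.2,0,0,0,0],[0,0,-0.6,0,0,0,0],[0,0,-0.3,0,0,0,0],[0,0,0,0,0,0,0],[0,0,0,0,0,0,0]]'
python3 go.py .5508 .2156 .0178 102.6
python3 -m creep '[[0,0,0,0,0,0,30],[0,0,0,0,0,0,30],[0,0,0,0,0,0,30],[0,0,0,0,0,0,30],[0,0,0.5,0,0,0,30],[0,0,1.5,0,0,0,30],[0,0,2.5,0,0,0,30],[0,0,3,0,0,0,30],[0,0,2.5,0,0,0,30],[0,0,1,0,0,0,30]]'
python3 look.py .003
python3 -m creep '[[-0.3,-1.4,0,0,0,0,45],[-0.3,-2,0,0,0,0,45],[-0.3,-2,0,0,0,0,45],[-0.3,-2,0,0,0,0,45],[-0.3,-2,0,0,0,0,45],[-0.4,-2,0,0,0,0,45],[-0.4,-1.4,0,0,0,0,45],[-0.5,-1,0,0,0,0,45],[0,0,0,0,0,0,45],[0,0,0,0,0,0,45]]'
python3 look.py
```

```text
clock: 15.95
eef_pos: [0.5515, 0.2167, 0.0191]
eef_rot: [-1.097, -1.372, 1.369]
force: [0.2, 0.6, -1.3]
width: 0.0145
d cm [-0.07 -0.11 -0.13] turn [-0.04  0.08 -0.07] t 15.9 F [ 0.2  0.6 -1.3] w 0.0145
clock: 16.78
eef_pos: [0.5524, 0.217, 0.1334]
eef_rot: [-1.099, -1.376, 1.366]
force: [0.6, -0.6, 1.1]
width: 0.0259
2578 c 717 144 r 33.2 zt 0.056 d cm 16.48 -7.36 [122 111  90]
542 c 523 80 r 8.0 zt 0.048 d cm -3.01 -13.77 [116  85  59]
586 c 455 83 r 8.1 zt 0.048 d cm -9.73 -13.38 [116  87  63]
1288 c 595 220 r 63.9 zt 0.056 d cm 4.25 0.31 [58 64 78]
1410 c 511 203 r 66.0 zt 0.056 d cm -4.2 -1.45 [40 51 68]
375 c 471 161 r 17.1 zt 0.056 d cm -8.2 -5.67 [110 109 108]
1662 c 742 281 r 30.0 zt 0.056 d cm 18.88 6.38 [101  98  91]
374 c 551 216 r 7.9 zt 0.05 d cm -0.12 -0.08 [166 118  84]
317 c 458 227 r 10.7 zt 0.056 d cm -9.51 1.02 [141 139 140]
691 c 537 289 r 21.5 zt 0.056 d cm -1.61 7.2 [48 57 72]
tcp [0.5527 0.2172 0.1339] t 16.8 w 0.0261
clock: 17.67
eef_pos: [0.5226, 0.0782, 0.1278]
eef_rot: [-1.097, -1.37, 1.37]
force: [0.4, -0.4, 0.3]
width: 0.0384
2569 c 447 -69 r 9.4 zt 0.053 d cm -7.58 -14.74 [82 72 66]
524 c 607 8 r 7.9 zt 0.047 d cm 8.38 -7.1 [122  89  63]
4651 c 707 95 r 60.0 zt 0.053 d cm 18.44 1.68 [83 75 61]
444 c 541 2 r 7.9 zt 0.048 d cm 1.78 -7.62 [100  75  54]
506 c 445 -4 r 7.9 zt 0.048 d cm -7.78 -8.28 [91 70 54]
378 c 522 79 r 7.9 zt 0.047 d cm -0.03 0.04 [124  90  63]
388 c 455 83 r 8.1 zt 0.047 d cm -6.74 0.44 [123  91  64]
652 c 596 157 r 35.7 zt 0.053 d cm 7.32 7.87 [30 37 48]
1068 c 506 154 r 39.7 zt 0.053 d cm -1.67 7.55 [56 61 69]
417 c 362 102 r 8.4 zt 0.047 d cm -16.1 2.32 [145  89  39]
100 c 473 208 r 6.6 zt 0.053 d cm -4.93 12.94 [25 33 45]
49 c 622 245 r 2.2 zt 0.053 d cm 9.92 16.67 [21 26 34]
tcp [0.5227 0.0786 0.1278] t 17.7 w 0.0387
```

The centre stamp is placed correctly (551, 216). I pick D and carry it to the far ring spot.

```bash
python3 -m creep '[[0,0,-1,0,0,0,45],[0,0,-2,0,0,0,45],[0,0,-2.5,0,0,0,45],[0,0,-2.5,0,0,0,45],[0,0,-2,0,0,0,45],[0,0,-0.9,0,0,0,45],[0,0,-0.4,0,0,0,45],[0,0,0,0,0,0,45],[0,0,0,0,0,0,0],[0,0,0,0,0,0,0]]'
python3 -m creep '[[0,0,0,0,0,0,0],[0,0,0,0,0,0,0],[0,0,0,0,0,0,0],[0,0,0,0,0,0,0],[0,0,1,0,0,0,0],[0,0,2,0,0,0,0],[0,0,2.5,0,0,0,0],[0,0,2.5,0,0,0,0],[0,0,2.5,0,0,0,0],[0,0.5,1,0,0,0,0]]'
python3 -m creep '[[0.2,1.5,0,0,0,0,0],[0.2,2.5,0,0,0,0,0],[0.2,2.5,0,0,0,0,0],[0.2,2.5,0,0,0,0,0],[0.2,2.5,0,0,0,0,0],[0.2,2.5,0,0,0,0,0],[0.2,2.2,0,0,0,0,0],[0.2,1.5,0,0,0,0,0],[0.2,0.4,0,0,0,0,0],[0,0,0,0,0,0,0]]'
python3 go.py .5397 .2654 .0178 102.6; python3 look.py .003 | tail -1
```

```text
clock: 18.55
eef_pos: [0.5237, 0.0789, 0.0165]
eef_rot: [-1.097, -1.372, 1.369]
force: [2.0, 1.6, 5.2]
width: 0.0157
clock: 19.38
eef_pos: [0.5239, 0.0831, 0.1342]
eef_rot: [-1.1, -1.373, 1.367]
force: [0.5, 1.3, -1.2]
width: 0.0142
clock: 20.22
eef_pos: [0.5403, 0.2653, 0.1283]
eef_rot: [-1.095, -1.369, 1.373]
force: [1.0, -0.3, -1.1]
width: 0.0148
d cm [-6.000e-02  1.000e-02 -1.105e+01] turn [ 0.09 -0.13 -0.14] t 20.2 F [ 1.  -0.3 -1.1] w 0.0148
tcp [0.5404 0.2645 0.1287] t 20.3 w 0.0139
```

```bash
python3 -m creep '[[0,0,-1,0,0,0,0],[0,0,-2,0,0,0,0],[0,0,-2,0,0,0,0],[0,0,-2,0,0,0,0],[0,0,-2,0,0,0,0],[0,0,-1.2,0,0,0,0],[0,0,-0.6,0,0,0,0],[0,0,-0.2,0,0,0,0],[0,0,0,0,0,0,0],[0,0,0,0,0,0,30]]'
python3 go.py .5397 .2654 .0178 102.6
python3 -m creep '[[0,0,0,0,0,0,30],[0,0,0,0,0,0,30],[0,0,0,0,0,0,30],[0,0,0,0,0,0,30],[0,0,0.5,0,0,0,30],[0,0,1.5,0,0,0,30],[0,0,2.5,0,0,0,30],[0,0,3,0,0,0,30],[0,0,2.5,0,0,0,30],[0,0,1,0,0,0,30]]'
python3 -m creep '[[-0.8,-1.4,0,0,0,0,45],[-0.8,-2,0,0,0,0,45],[-1,-2.3,0,0,0,0,45],[-1,-2.4,0,0,0,0,45],[-1.2,-2.4,0,0,0,0,45],[-1.2,-2.4,0,0,0,0,45],[-1,-2.3,0,0,0,0,45],[-1,-2,0,0,0,0,45],[-0.5,-1,0,0,0,0,45],[0,0,0,0,0,0,45]]'
python3 look.py | grep -E " (8|7)\.[0-9] |tcp"
```

```text
clock: 21.1
eef_pos: [0.5414, 0.2645, 0.0209]
eef_rot: [-1.097, -1.371, 1.369]
force: [-0.1, -0.2, 0.3]
width: 0.0246
d cm [-0.17  0.09 -0.31] turn [-0.05  0.07 -0.06] t 21.1 F [-0.1 -0.2  0.3] w 0.0246
clock: 21.93
eef_pos: [0.5424, 0.2651, 0.1353]
eef_rot: [-1.099, -1.376, 1.366]
force: [-0.1, 0.6, 0.9]
width: 0.0256
clock: 22.77
eef_pos: [0.4553, 0.0811, 0.1305]
eef_rot: [-1.098, -1.37, 1.368]
force: [0.5, 0.7, 0.2]
width: 0.0384
428 c 356 -75 r 8.2 zt 0.048 d cm -9.96 -15.71 [106  58  27]
644 c 606 8 r 8.4 zt 0.048 d cm 15.04 -7.39 [118  83  53]
530 c 540 2 r 7.9 zt 0.048 d cm 8.46 -7.96 [102  76  55]
458 c 444 -4 r 7.9 zt 0.047 d cm -1.15 -8.63 [83 64 48]
373 c 455 83 r 7.8 zt 0.047 d cm -0.05 0.08 [119  88  62]
381 c 362 102 r 8.2 zt 0.048 d cm -9.38 2.02 [142  91  46]
158 c 463 222 r 8.3 zt 0.053 d cm 0.68 13.97 [79 78 78]
tcp [0.4558 0.0821 0.1304] t 22.8 w 0.0386
```

```bash
python3 -m creep '[[0,0.1,-1,0,0,0,45],[0,0,-2,0,0,0,45],[0,0,-2.5,0,0,0,45],[0,0,-2.5,0,0,0,45],[0,0,-2,0,0,0,45],[0,0,-1.1,0,0,0,45],[0,0,-0.45,0,0,0,45],[0,0,0,0,0,0,45],[0,0,0,0,0,0,0],[0,0,0,0,0,0,0]]'
python3 -m creep '[[0,0,0,0,0,0,0],[0,0,0,0,0,0,0],[0,0,0,0,0,0,0],[0,0,0,0,0,0,0],[0,0,1,0,0,0,0],[0,0,2,0,0,0,0],[0,0,2.5,0,0,0,0],[0,0,2.5,0,0,0,0],[0.3,0.3,2.5,0,0,-3,0],[0.7,0.7,1,0,0,-6,0]]'
python3 -m creep '[[1.3,1.5,0,0,0,-6,0],[1.3,1.5,0,0,0,-6,0],[1.3,1.5,0,0,0,-6,0],[1.3,1.5,0,0,0,-6,0],[1.3,1.5,0,0,0,-6,0],[1.3,1.5,0,0,0,-6,0],[1.3,1.5,0,0,0,-6,0],[1.3,1.5,0,0,0,-6,0],[1.3,1.5,0,0,0,-6,0],[1.3,1.4,0,0,0,-6,0]]'
python3 go.py .5947 .2416 .018 30.6; python3 look.py .003 | tail -1
```

```text
clock: 23.65
eef_pos: [0.4567, 0.0839, 0.0159]
eef_rot: [-1.097, -1.372, 1.369]
force: [2.3, 0.4, 4.6]
width: 0.0154
clock: 24.48
eef_pos: [0.4666, 0.0932, 0.1338]
eef_rot: [-1.182, -1.258, 1.251]
force: [0.7, 0.4, -0.7]
width: 0.0144
clock: 25.32
eef_pos: [0.5959, 0.243, 0.129]
eef_rot: [-1.522, -0.455, 0.458]
force: [-0.4, -0.4, -0.8]
width: 0.0147
d cm [ -0.12  -0.14 -11.1 ] turn [ 0.03 -0.09 -2.77] t 25.3 F [-0.4 -0.4 -0.8] w 0.0147
tcp [0.5972 0.2447 0.1282] t 25.4 w 0.0144
```

```bash
python3 -m creep '[[-0.1,-0.15,-0.5,0,0,-2,0],[-0.1,-0.1,-1.5,0,0,-0.7,0],[0,0,-2,0,0,0,0],[0,0,-2,0,0,0,0],[0,0,-2,0,0,0,0],[0,0,-1.7,0,0,0,0],[0,0,-0.9,0,0,0,0],[0,0,-0.4,0,0,0,0],[0,0,0,0,0,0,0],[0,0,0,0,0,0,0]]'
python3 go.py .5947 .2416 .018 30.6
python3 -m creep '[[0,0,0,0,0,0,30],[0,0,0,0,0,0,30],[0,0,0,0,0,0,30],[0,0,0,0,0,0,30],[0,0,0.5,0,0,0,30],[0,0,1.5,0,0,0,30],[0,0,2.5,0,0,0,30],[0,0,3,0,0,0,30],[0,0,2.5,0,0,0,30],[0,0,1,0,0,0,30]]'
python3 -m creep '[[0.1,-1.4,0,0,0,0,45],[0.1,-2.4,0,0,0,0,45],[0.1,-3,0,0,0,0,45],[0.1,-3,0,0,0,0,45],[0.1,-3,0,0,0,0,45],[0.1,-3,0,0,0,0,45],[0.2,-3,0,0,0,0,45],[0.2,-2.8,0,0,0,0,45],[0.2,-1.6,0,0,0,0,45],[0,-0.2,0,0,0,0,45]]'
python3 look.py | grep -E " (8|7)\.[0-9] |tcp"
```

```text
clock: 26.2
eef_pos: [0.5938, 0.2399, 0.0202]
eef_rot: [-1.529, -0.423, 0.424]
force: [-0.0, 0.2, -1.1]
width: 0.0139
d cm [ 0.09  0.17 -0.22] turn [-0.01 -0.01 -0.37] t 26.2 F [-0.   0.2 -1.1] w 0.0139
clock: 27.03
eef_pos: [0.5954, 0.2404, 0.135]
eef_rot: [-1.528, -0.429, 0.418]
force: [0.2, 0.2, 1.2]
width: 0.0259
clock: 27.87
eef_pos: [0.6051, 0.0025, 0.1284]
eef_rot: [-1.53, -0.419, 0.422]
force: [-0.1, 0.9, -0.8]
width: 0.0386
431 c 540 2 r 7.8 zt 0.047 d cm -6.49 -0.15 [126  92  65]
425 c 650 -75 r 8.0 zt 0.048 d cm 4.47 -7.83 [117  69  41]
379 c 606 8 r 7.9 zt 0.047 d cm 0.08 0.4 [123  90  63]
243 c 724 -30 r 8.3 zt 0.049 d cm 11.86 -3.33 [93 91 85]
413 c 590 237 r 8.4 zt 0.05 d cm -1.55 23.35 [93 64 38]
tcp [0.6051 0.0036 0.1284] t 27.9 w 0.0385
```

```bash
python3 -m creep '[[0.1,0.2,-1,0,0,0,45],[0,0.2,-2,0,0,0,45],[0,0,-2.5,0,0,0,45],[0,0,-2.5,0,0,0,45],[0,0,-2,0,0,0,45],[0,0,-1,0,0,0,45],[0,0,-0.35,0,0,0,45],[0,0,0,0,0,0,45],[0,0,0,0,0,0,0],[0,0,0,0,0,0,0]]'
python3 -m creep '[[0,0,0,0,0,0,0],[0,0,0,0,0,0,0],[0,0,0,0,0,0,0],[0,0,0,0,0,0,0],[0,0,1,0,0,0,0],[0,0,2,0,0,0,0],[0,0,2.5,0,0,0,0],[0,0,2.5,0,0,0,0],[0,0.3,2.5,0,0,0,0],[-0.4,0.8,1,0,0,4,0]]'
python3 -m creep '[[-0.8,1.7,0,0,0,4,0],[-1,2,0,0,0,4,0],[-1,2,0,0,0,4,0],[-1,2,0,0,0,4,0],[-1,2,0,0,0,4,0],[-1,2,0,0,0,4,0],[-0.8,2,0,0,0,4,0],[-0.5,1,0,0,0,4,0],[-0.1,0.3,0,0,0,0,0],[0,0,0,0,0,0,0]]'
python3 go.py .5306 .1688 .018 66.6; python3 look.py .003 | grep -E " (8|7)\.[0-9] |tcp"
```

```text
clock: 28.75
eef_pos: [0.6079, 0.0102, 0.0177]
eef_rot: [-1.529, -0.426, 0.422]
force: [-1.9, 1.9, 6.1]
width: 0.0152
clock: 29.58
eef_pos: [0.6041, 0.0202, 0.1355]
eef_rot: [-1.519, -0.481, 0.474]
force: [-0.1, -0.2, 0.5]
width: 0.0143
clock: 30.42
eef_pos: [0.5304, 0.1714, 0.1311]
eef_rot: [-1.373, -0.908, 0.908]
force: [1.4, 0.1, -0.9]
width: 0.0146
d cm [  0.02  -0.26 -11.31] turn [-0.   -0.02 -0.35] t 30.4 F [ 1.4  0.1 -0.9] w 0.0146
540 c 362 103 r 7.8 zt 0.048 d cm -16.84 -6.78 [186 115  43]
306 c 460 227 r 8.0 zt 0.056 d cm -7.03 5.65 [138 136 136]
tcp [0.5306 0.1708 0.1311] t 30.5 w 0.0141
```

```bash
python3 -m creep '[[0,-0.2,-1,0,0,0,0],[0,0,-2,0,0,0,0],[0,0,-2,0,0,0,0],[0,0,-2,0,0,0,0],[0,0,-2,0,0,0,0],[0,0,-1.3,0,0,0,0],[0,0,-0.7,0,0,0,0],[0,0,-0.3,0,0,0,0],[0,0,0,0,0,0,0],[0,0,0,0,0,0,0]]'
python3 go.py .5306 .1688 .018 66.6
python3 -m creep '[[0,0,0,0,0,0,30],[0,0,0,0,0,0,30],[0,0,0,0,0,0,30],[0,0,0,0,0,0,30],[0,0,0.5,0,0,0,30],[0,0,1.5,0,0,0,30],[0,0,2.5,0,0,0,30],[0,0,3,0,0,0,30],[0,0,2.5,0,0,0,30],[0,0,1,0,0,0,30]]'
python3 look.py .003 | grep -E " (8|7)\.[0-9] |tcp"
python3 -m creep '[[0,-1,0,0,0,0,45],[0.1,-2,0,0,0,0,45],[0.1,-2.5,0,0,0,0,45],[0.1,-2.5,0,0,0,0,45],[0.2,-2.5,0,0,0,0,45],[0.2,-2.5,0,0,0,0,45],[0.2,-2.2,0,0,0,0,45],[0.1,-1.4,0,0,0,0,45],[0,-0.2,0,0,0,0,45],[0,0,0,0,0,0,45]]'
python3 look.py | grep -E " (8|7)\.[0-9] |tcp"
```

```text
clock: 31.3
eef_pos: [0.5318, 0.1691, 0.0204]
eef_rot: [-1.373, -0.91, 0.905]
force: [-7.3, 2.6, 14.2]
width: 0.0142
d cm [-0.12 -0.03 -0.24] turn [-0.09  0.13 -0.31] t 31.3 F [-7.3  2.6 14.2] w 0.0142
clock: 32.13
eef_pos: [0.5324, 0.1692, 0.1328]
eef_rot: [-1.374, -0.913, 0.904]
force: [0.1, 0.1, 0.5]
width: 0.0257
576 c 362 103 r 7.9 zt 0.048 d cm -17.08 -6.67 [183 113  42]
377 c 530 167 r 7.8 zt 0.05 d cm -0.23 -0.27 [143 102  71]
303 c 460 228 r 8.2 zt 0.055 d cm -7.28 5.86 [132 130 130]
358 c 548 215 r 7.8 zt 0.051 d cm 1.56 4.51 [122  87  61]
105 c 587 239 r 7.2 zt 0.05 d cm 5.45 6.97 [112  79  52]
tcp [0.5326 0.1694 0.1333] t 32.2 w 0.0258
clock: 33.02
eef_pos: [0.5401, -0.0003, 0.1266]
eef_rot: [-1.373, -0.905, 0.908]
force: [0.2, 0.8, 0.8]
width: 0.0379
472 c 445 -5 r 7.9 zt 0.048 d cm -9.56 -0.5 [110  80  57]
496 c 650 -75 r 7.9 zt 0.047 d cm 10.95 -7.53 [136  84  37]
383 c 540 2 r 7.7 zt 0.047 d cm 0.01 0.14 [111  81  57]
tcp [5.402e-01 5.000e-04 1.268e-01] t 33.1 w 0.0387
```

```bash
python3 -m creep '[[0,0.15,-1,0,0,0,45],[0,0,-2,0,0,0,45],[0,0,-2.5,0,0,0,45],[0,0,-2.5,0,0,0,45],[0,0,-2,0,0,0,45],[0,0,-0.8,0,0,0,45],[0,0,-0.35,0,0,0,45],[0,0,0,0,0,0,45],[0,0,0,0,0,0,0],[0,0,0,0,0,0,0]]'
python3 -m creep '[[0,0,0,0,0,0,0],[0,0,0,0,0,0,0],[0,0,0,0,0,0,0],[0,0,0,0,0,0,0],[0,0,1,0,0,0,0],[0,0,2,0,0,0,0],[0,0,2.5,0,0,0,0],[0,0,2.5,0,0,3,0],[0.1,0.3,2.5,0,0,6,0],[0.2,0.7,1,0,0,6.5,0]]'
python3 -m creep '[[0.5,1.7,0,0,0,6.5,0],[0.5,2,0,0,0,6.5,0],[0.6,2.2,0,0,0,6.5,0],[0.6,2.2,0,0,0,6.5,0],[0.6,2.2,0,0,0,6.5,0],[0.6,2.2,0,0,0,6.5,0],[0.6,2.2,0,0,0,6.5,0],[0.5,1.7,0,0,0,6.5,0],[0.1,0.6,0,0,0,4.5,0],[0,0,0,0,0,0,0]]'
python3 go.py .5891 .1819 .018 138.6; python3 look.py .003 | grep -E " (8|7)\.[0-9] |tcp"
```

```text
clock: 33.9
eef_pos: [0.5418, 0.0028, 0.018]
eef_rot: [-1.374, -0.91, 0.907]
force: [1.4, -0.1, -2.5]
width: 0.0151
clock: 34.73
eef_pos: [0.5448, 0.0119, 0.1359]
eef_rot: [-1.27, -1.118, 1.112]
force: [0.7, -0.4, -0.8]
width: 0.0141
clock: 35.57
eef_pos: [0.5894, 0.1836, 0.1308]
eef_rot: [-0.671, -1.806, 1.809]
force: [0.2, 0.3, -0.6]
width: 0.0143
d cm [ -0.03  -0.17 -11.28] turn [ 0.04 -0.1  -0.61] t 35.6 F [ 0.2  0.3 -0.6] w 0.0143
378 c 532 167 r 8.0 zt 0.05 d cm -5.78 -1.54 [131  92  61]
360 c 590 238 r 8.0 zt 0.05 d cm 0.1 5.56 [132  93  62]
329 c 363 103 r 8.2 zt 0.047 d cm -22.68 -7.97 [157  93  34]
tcp [0.5894 0.1827 0.131 ] t 35.6 w 0.0139
```

```bash
python3 -m creep '[[0,-0.05,-1,0,0,-0.6,0],[0,0,-2,0,0,0,0],[0,0,-2,0,0,0,0],[0,0,-2,0,0,0,0],[0,0,-2,0,0,0,0],[0,0,-1.3,0,0,0,0],[0,0,-0.6,0,0,0,0],[0,0,-0.25,0,0,0,0],[0,0,0,0,0,0,0],[0,0,0,0,0,0,0]]'
python3 go.py .5891 .1819 .018 138.6
python3 -m creep '[[0,0,0,0,0,0,30],[0,0,0,0,0,0,30],[0,0,0,0,0,0,30],[0,0,0,0,0,0,30],[0,0,0.5,0,0,0,30],[0,0,1.5,0,0,0,30],[0,0,2.5,0,0,0,30],[0,0,3,0,0,0,30],[0,0,2.5,0,0,0,30],[0,0,1,0,0,0,30]]'
python3 look.py .003 | grep -E " (8|7)\.[0-9] |tcp"
python3 -m creep '[[-1,-1.3,0,0,0,-4,45],[-1.5,-2,0,0,0,-4,45],[-1.7,-2.2,0,0,0,-4,45],[-1.8,-2.3,0,0,0,-4,45],[-1.8,-2.3,0,0,0,-4,45],[-1.8,-2.3,0,0,0,-4,45],[-1.8,-2.3,0,0,0,-4,45],[-1.5,-2,0,0,0,-4,45],[-1.2,-1.5,0,0,0,-4,45],[-0.4,-0.5,0,0,0,0,45]]'
python3 look.py | grep -E " (8|7)\.[0-9] |tcp"
```

```text
clock: 36.45
eef_pos: [0.5896, 0.1812, 0.0211]
eef_rot: [-0.685, -1.797, 1.798]
force: [-4.8, -0.8, 4.2]
width: 0.014
d cm [-0.05  0.07 -0.31] turn [ 0.04 -0.01  0.33] t 36.5 F [-4.8 -0.8  4.2] w 0.014
clock: 37.28
eef_pos: [0.5915, 0.1823, 0.1353]
eef_rot: [-0.689, -1.804, 1.796]
force: [0.3, -0.2, 0.7]
width: 0.0256
371 c 591 181 r 7.9 zt 0.05 d cm -0.13 -0.2 [132  94  64]
361 c 531 167 r 7.9 zt 0.051 d cm -6.06 -1.54 [128  90  60]
339 c 590 238 r 8.1 zt 0.05 d cm -0.16 5.56 [126  89  59]
343 c 550 215 r 7.9 zt 0.051 d cm -4.21 3.23 [126  89  59]
319 c 362 103 r 8.3 zt 0.048 d cm -22.95 -7.97 [157  94  33]
tcp [0.5918 0.1825 0.1359] t 37.3 w 0.0257
clock: 38.17
eef_pos: [0.4435, -0.0066, 0.1297]
eef_rot: [-1.101, -1.364, 1.363]
force: [0.2, 0.6, 0.9]
width: 0.0383
484 c 357 -77 r 7.9 zt 0.047 d cm -8.68 -7.06 [132  84  39]
369 c 445 -5 r 7.9 zt 0.048 d cm 0.08 0.17 [107  79  56]
tcp [ 0.4438 -0.0064  0.1299] t 38.2 w 0.0385
```

```bash
python3 -m creep '[[0.1,0.2,-1,0,0,0,45],[0,0,-2,0,0,0,45],[0,0,-2.5,0,0,0,45],[0,0,-2.5,0,0,0,45],[0,0,-2,0,0,0,45],[0,0,-1,0,0,0,45],[0,0,-0.45,0,0,0,45],[0,0,0,0,0,0,45],[0,0,0,0,0,0,0],[0,0,0,0,0,0,0]]'
python3 -m creep '[[0,0,0,0,0,0,0],[0,0,0,0,0,0,0],[0,0,0,0,0,0,0],[0,0,0,0,0,0,0],[0,0,1,0,0,0,0],[0,0,2,0,0,0,0],[0,0,2.5,0,0,0,0],[0,0,2.5,0,0,3,0],[0.1,0.5,2.5,0,0,6,0],[0.2,1,1,0,0,6.5,0]]'
python3 -m creep '[[0.5,2.1,0,0,0,6.5,0],[0.6,2.6,0,0,0,6.5,0],[0.6,2.6,0,0,0,6.5,0],[0.6,2.6,0,0,0,6.5,0],[0.6,2.6,0,0,0,6.5,0],[0.6,2.6,0,0,0,6.5,0],[0.6,2.6,0,0,0,6.5,0],[0.6,2.2,0,0,0,6.5,0],[0.3,1.1,0,0,0,4.5,0],[0,0,0,0,0,0,0]]'
python3 go.py .4995 .2204 .018 174.6; python3 look.py .003 | grep -E " (8|7)\.[0-9] |tcp"
```

```text
clock: 39.05
eef_pos: [0.4467, -0.0027, 0.0168]
eef_rot: [-1.1, -1.368, 1.366]
force: [0.1, 0.7, 4.9]
width: 0.0151
clock: 39.88
eef_pos: [0.4497, 0.0115, 0.1346]
eef_rot: [-0.94, -1.564, 1.559]
force: [0.4, 0.8, -0.5]
width: 0.0141
clock: 40.72
eef_pos: [0.4985, 0.2235, 0.1297]
eef_rot: [-0.099, -2.172, 2.174]
force: [0.1, -0.3, -0.8]
width: 0.0143
d cm [  0.1   -0.31 -11.17] turn [ 0.06 -0.09 -0.07] t 40.7 F [ 0.1 -0.3 -0.8] w 0.0143
513 c 590 181 r 7.9 zt 0.051 d cm 9.19 -4.12 [185 131  89]
486 c 590 239 r 7.9 zt 0.05 d cm 9.21 1.64 [184 130  88]
416 c 549 215 r 7.9 zt 0.051 d cm 5.07 -0.7 [166 119  85]
430 c 541 265 r 7.9 zt 0.05 d cm 4.29 4.26 [152 108  72]
433 c 531 168 r 7.9 zt 0.05 d cm 3.25 -5.47 [118  88  66]
tcp [0.4984 0.2224 0.1299] t 40.8 w 0.014
```

```bash
python3 -m creep '[[0.1,-0.2,-1,0,0,0,0],[0,0,-2,0,0,0,0],[0,0,-2,0,0,0,0],[0,0,-2,0,0,0,0],[0,0,-2,0,0,0,0],[0,0,-1.3,0,0,0,0],[0,0,-0.6,0,0,0,0],[0,0,-0.3,0,0,0,0],[0,0,0,0,0,0,0],[0,0,0,0,0,0,0]]'
python3 go.py .4995 .2204 .018 174.6
python3 -m creep '[[0,0,0,0,0,0,30],[0,0,0,0,0,0,30],[0,0,0,0,0,0,30],[0,0,0,0,0,0,30],[0,0,0.5,0,0,0,30],[0,0,1.5,0,0,0,30],[0,0,2.5,0,0,0,30],[0,0,3,0,0,0,30],[0,0,3,0,0,0,30],[0,0,2,0,0,0,30]]'
python3 -m creep '[[0,0,2,0,0,-6,30],[0,0,1,0,0,-6,30],[0.2,0,1,0,0,-6,30],[0.3,-0.4,0,0,0,-6,30],[0.5,-0.5,0,0,0,-6,30],[0.5,-0.5,0,0,0,-6,30],[0.5,-0.5,0,0,0,-6,30],[0.5,-0.5,0,0,0,-6,30],[0,0,0,0,0,-6,30],[0,0,0,0,0,-6,30]]'
python3 look.py .003 | grep -E " (8|7)\.[0-9] |tcp"
python3 - <<'E'
from h import *
f=vision.grab_frame("wrist"); save(f,"w5.png",s=1.3)
E
python3 go.py .5616 -.2537 .16 103.1
```

```text
clock: 41.6
eef_pos: [0.5, 0.2186, 0.02]
eef_rot: [-0.11, -2.17, 2.171]
force: [-2.5, -2.8, 6.4]
width: 0.0142
d cm [-0.05  0.18 -0.2 ] turn [0.05 0.05 0.34] t 41.6 F [-2.5 -2.8  6.4] w 0.0142
clock: 42.43
eef_pos: [0.5006, 0.2201, 0.1472]
eef_rot: [-0.11, -2.174, 2.171]
force: [0.7, 0.5, 0.6]
width: 0.0255
clock: 43.27
eef_pos: [0.525, 0.1956, 0.1837]
eef_rot: [-0.981, -1.511, 1.511]
force: [-0.9, 0.8, -0.2]
width: 0.0259
287 c 590 180 r 7.9 zt 0.05 d cm 6.51 -1.52 [147 105  73]
268 c 531 167 r 7.9 zt 0.05 d cm 0.58 -2.87 [147 105  72]
304 c 362 103 r 8.3 zt 0.048 d cm -16.3 -9.31 [180 112  47]
264 c 549 215 r 7.9 zt 0.051 d cm 2.41 1.91 [145 104  71]
264 c 590 238 r 7.9 zt 0.05 d cm 6.52 4.25 [128  91  62]
251 c 501 218 r 7.8 zt 0.05 d cm -2.36 2.25 [139  99  67]
236 c 541 264 r 7.8 zt 0.05 d cm 1.62 6.84 [134  94  62]
tcp [0.5249 0.1957 0.1837] t 43.3 w 0.0254
d cm [  3.68 -44.95  -2.37] turn [  0.    -0.   -11.19] t 43.4 F [-0.4  0.1  0.8] w 0.0255
```

View pics/w5.png

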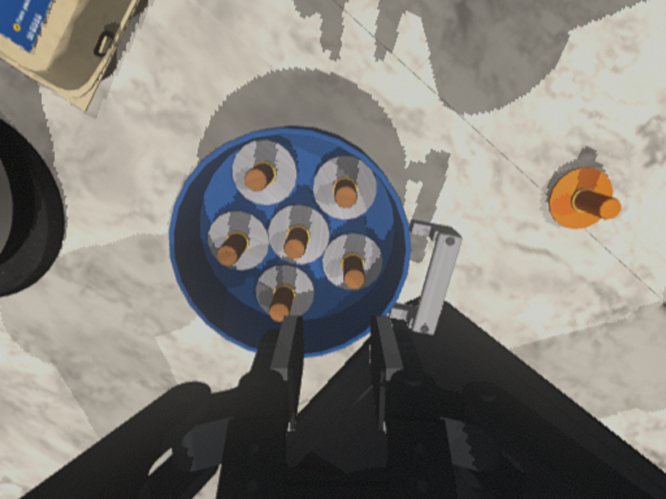

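The picture shows all six upright in the tin: one in the middle at (297,232) and five round it. Back to the lid.

```bash
python3 -m creep '[[0.3,-2,0,0,0,-2,60],[0.3,-3,0,0,0,-2,60],[0.3,-3,0,0,0,-2,60],[0.3,-3,0,0,0,-2,60],[0.3,-3,0,0,0,-2,60],[0.3,-3,0,0,0,-1.2,60],[0.3,-3,0,0,0,0,60],[0.3,-3,0,0,0,0,60],[0.3,-3,0,0,0,0,60],[0.3,-3,0,0,0,0,60]]'
python3 -m creep '[[0.3,-3,0,0,0,0,60],[0.2,-3,0,0,0,0,60],[0.2,-3,-0.4,0,0,0,60],[0,-3,-0.6,0,0,0,60],[0,-2,-0.6,0,0,0,60],[0,-1.5,-0.6,0,0,0,60],[0,-0.5,0,0,0,0,60],[0,0,0,0,0,0,60],[0,0,0,0,0,0,60],[0,0,0,0,0,0,60]]'
python3 - <<'E'
from h import *
f=vision.grab_frame("wrist");P=cloud(f)
m=(P[...,2]>0.045)&(P[...,2]<.06)&(abs(P[...,0]-.56)<.05)&(abs(P[...,1]+.256)<.05)
c,_,a=cv2.minAreaRect((P[m][:,:2]*1000).astype(np.float32)); print("bar",m.sum(),P[m].mean(0),c,_,a)
E
python3 go.py .5616 -.2537 .026 103.1
```

```text
clock: 44.2
eef_pos: [0.5548, -0.0955, 0.1839]
eef_rot: [-1.09, -1.38, 1.379]
force: [1.1, 0.6, -0.7]
width: 0.0513
clock: 45.03
eef_pos: [0.5622, -0.2533, 0.1622]
eef_rot: [-1.091, -1.378, 1.378]
force: [-0.3, 0.1, 0.9]
width: 0.0511
bar 1147 [ 0.56163557 -0.25558067  0.05215973] (561.0333251953125, -253.99314880371094) (13.458259582519531, 58.81833267211914) 12.951025009155273
d cm [ -0.06  -0.05 -13.62] turn [ 0.01  0.06 -0.18] t 45.1 F [-0.5 -0.1  0.5] w 0.0513
```

```bash
python3 -m creep '[[0,-0.1,-1.5,0,0,0,60],[0,0,-2.5,0,0,0,60],[0,0,-2.5,0,0,0,60],[0,0,-2.5,0,0,0,60],[0,0,-2,0,0,0,60],[0,0,-1.5,0,0,0,60],[0,0,-0.8,0,0,0,60],[0,0,-0.3,0,0,0,60],[0,0,0,0,0,0,60],[0,0,0,0,0,0,0]]'
python3 -m creep '[[0,0,0,0,0,0,0],[0,0,0,0,0,0,0],[0,0,0,0,0,0,0],[0,0,0,0,0,0,0],[0,0,0,0,0,0,0],[0,0,0,0,0,0,0],[0,0,0,0,0,0,0],[0,0,0,0,0,0,0],[0,0,0,0,0,0,0],[0,0,0,0,0,0,0]]'
python3 go.py .5616 -.2537 .026 103.1
python3 -m creep '[[0,0,0.5,0,0,0,0],[0,0,1.5,0,0,0,0],[0,0,2.5,0,0,0,0],[0,0,3,0,0,0,0],[0,0,3,0,0,0,0],[0,0.3,3,0,0,0,0],[0,0.7,2.5,0,0,0,0],[0,1,1,0,0,0,0],[0,2,0,0,0,0,0],[0,3,0,0,0,0,0]]'
python3 go.py .5508 .2156 .2 103.1
```

```text
clock: 45.92
eef_pos: [0.5626, -0.2551, 0.0269]
eef_rot: [-1.093, -1.378, 1.377]
force: [0.1, 0.1, 0.4]
width: 0.0405
clock: 46.75
eef_pos: [0.5626, -0.2553, 0.0269]
eef_rot: [-1.094, -1.378, 1.377]
force: [-0.1, 1.6, 5.5]
width: 0.0133
d cm [-0.1   0.16 -0.09] turn [ 0.05  0.12 -0.09] t 46.8 F [-0.1  1.6  5.5] w 0.0133
clock: 47.58
eef_pos: [0.5614, -0.1851, 0.1947]
eef_rot: [-1.092, -1.374, 1.375]
force: [-0.1, 1.0, -1.7]
width: 0.0128
d cm [-1.06 40.07  0.53] turn [-0.03 -0.05  0.07] t 47.6 F [-0.1  1.  -1.7] w 0.0128
```

The lid is gripped. I transit over the tin, offset 28 mm towards +x, and then tilt.

```bash
python3 -m creep '[[0,3,0,0,0,-0.5,0],[0.1,3,0,0,0,0,0],[0.1,3,0,0,0,0,0],[0.1,3,0,0,0,0,0],[0.1,3,0,0,0,0,0],[0.1,3,0,0,0,0,0],[0.1,3,0,0,0,0,0],[0.1,3,0,0,0,0,0],[0.1,3,0,0,0,0,0],[0.1,3,0,0,0,0,0]]'
python3 -m creep '[[0.1,2.5,0,0,0,0,0],[0.1,2,0,0,0,0,0],[0.1,1.5,0,0.44,-1.95,0,0],[0,1.2,0,0.44,-1.95,0,0],[0,1,0,0.44,-1.95,0,0],[0,1,0,0.44,-1.95,0,0],[0,0.6,0,0.44,-1.95,0,0],[0,0.3,0,0.44,-1.95,0,0],[0,0,0,0.44,-1.95,0,0],[0,0,0,0.44,-1.95,0,0]]'
python3 -m creep '[[0,0,0,0,0,0,0],[0,0,0,0,0,0,0],[0,0,0,0,0,0,0],[0,0,0,0,0,0,0],[0,0,0,0,0,0,0],[0,0,0,0,0,0,0],[0,0,0,0,0,0,0],[0,0,0,0,0,0,0],[0,0,0,0,0,0,0],[0,0,0,0,0,0,0]]'
python3 go.py .5727 .2197 .106 102.6 16 12.6
cat > lidp.py <<'E'
from h import *
# lid pose from blue disc seen by the wrist camera: plane, centre, and tongue tip in the tin frame
f=vision.grab_frame("wrist");P=cloud(f);c=f["color"].astype(int);s=status.sense();e=np.array(s["eef_pos"])
n0=R.from_rotvec(s["eef_rot"]).as_matrix()[:,1]*-1; h=(P-e)@n0
b=(c[...,2]>c[...,0]+30)&(abs(h+.0099)<.006)&(np.linalg.norm(P-e,axis=-1)<.1)
q=P[b]; ctr=q.mean(0); n=np.linalg.svd(q-ctr,full_matrices=False)[2][2]; n*=np.sign(n[2])
Rt=R.from_euler('z',-12.6,degrees=True); nt=Rt.apply(n)
tilt=np.degrees(np.arctan2(-nt[0],nt[2])); roll=np.degrees(np.arcsin(nt[1]))
X=R.from_euler('z',12.6,degrees=True).apply([np.cos(np.radians(tilt)),0,np.sin(np.radians(tilt))]); Y=np.cross(n,X)
uv=np.c_[(q-ctr)@X,(q-ctr)@Y].astype(np.float32)*1000
(u,v),r=cv2.minEnclosingCircle(uv); o=ctr+X*u/1000+Y*v/1000-n*.011
t=lambda p:np.round(Rt.apply(p-np.array([.5508,.2156,0]))*1000,1)
print(b.sum(),"tilt",round(tilt,2),"roll",round(roll,2),"r",round(r,1),"lid o (tin mm)",t(o),"tip top",t(o-X*.104+n*.010),"tip bot",t(o-X*.104+n*.006),"TCP",t(e),"bar-h",round(float(((ctr-e)@n)*1000),1))
save(f,"lid_%d.png"%f["shot"],s=1.3); print(f["shot"])
E
python3 lidp.py
```

```text
clock: 48.42
eef_pos: [0.5697, 0.1168, 0.1937]
eef_rot: [-1.094, -1.368, 1.372]
force: [0.8, -0.2, -1.0]
width: 0.0129
clock: 49.25
eef_pos: [0.5727, 0.2163, 0.1933]
eef_rot: [-1.275, -1.595, 1.204]
force: [-0.2, -0.4, -1.4]
width: 0.0128
clock: 50.08
eef_pos: [0.5738, 0.2159, 0.1954]
eef_rot: [-1.276, -1.595, 1.202]
force: [0.0, -0.2, -1.5]
width: 0.0134
d cm [-0.11  0.38 -8.94] turn [-0.   -0.02 -0.06] t 50.1 F [ 0.  -0.2 -1.5] w 0.0134
49893 tilt 15.88 roll -0.01 r 86.2 lid o (tin mm) [ 26.2  -3.8 174.4] tip top [-76.6  -3.8 155.5] tip bot [-75.5  -3.8 151.7] TCP [ 22.5  -4.7 195.4] bar-h -10.3
29
```

```bash
python3 -m creep '[[-0.05,0.2,-0.8,0,0,0,0],[-0.05,0.2,-1.2,0,0,0,0],[0,0,-1.5,0,0,0,0],[0,0,-1.5,0,0,0,0],[0,0,-1.5,0,0,0,0],[0,0,-1.2,0,0,0,0],[0,0,-0.8,0,0,0,0],[0,0,-0.4,0,0,0,0],[0,0,0,0,0,0,0],[0,0,0,0,0,0,0]]'
python3 go.py .5727 .2197 .106 102.6 16 12.6; python3 lidp.py
```

```text
clock: 50.97
eef_pos: [0.573, 0.22, 0.1069]
eef_rot: [-1.277, -1.596, 1.202]
force: [0.2, -0.1, -1.9]
width: 0.0128
d cm [-0.03 -0.03 -0.09] turn [-0.01  0.02 -0.08] t 51.0 F [ 0.2 -0.1 -1.9] w 0.0128
49904 tilt 15.93 roll -0.01 r 84.2 lid o (tin mm) [27.9  2.4 86.3] tip top [-74.9   2.4  67.4] tip bot [-73.8   2.4  63.6] TCP [ 22.9  -0.4 107.5] bar-h -10.7
30
```

View pics/lid_30.png

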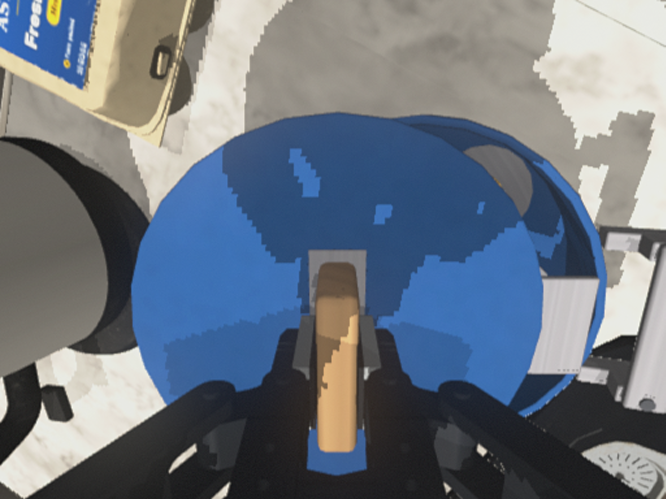

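```bash
python3 -m creep '[[-0.3,-0.08,-0.1,0,0,0,0],[-0.3,-0.07,-0.1,0,0,0,0],[-0.3,-0.07,-0.1,0,0,0,0],[-0.3,-0.07,-0.1,0,0,0,0],[-0.3,-0.07,-0.1,0,0,0,0],[-0.3,-0.07,-0.09,0,0,0,0],[0,0,0,0,0,0,0],[0,0,0,0,0,0,0],[0,0,0,0,0,0,0],[0,0,0,0,0,0,0]]'
python3 go.py .5446 .2134 .0976 102.6 16 12.6; python3 lidp.py
```

```text
clock: 51.85
eef_pos: [0.5549, 0.2157, 0.1007]
eef_rot: [-1.276, -1.595, 1.202]
force: [0.3, 0.3, -0.8]
width: 0.0126
d cm [-1.03 -0.23 -0.31] turn [-0.01 -0.   -0.07] t 51.9 F [ 0.3  0.3 -0.8] w 0.0126
49903 tilt 15.9 roll -0.01 r 84.3 lid o (tin mm) [ 9.2  2.1 80. ] tip top [-93.5   2.1  61.2] tip bot [-92.4   2.1  57.3] TCP [  4.   -0.8 100.6] bar-h -10.2
31
```

The picture shows the tilted lid with its tongue at (560,325), in line with the lip at (655,330). No contact force while sliding. I'll finish the slide.

```bash
python3 -m creep '[[-0.2,-0.05,-0.06,0,0,0,0],[-0.2,-0.05,-0.06,0,0,0,0],[-0.2,-0.05,-0.06,0,0,0,0],[-0.2,-0.05,-0.06,0,0,0,0],[-0.2,-0.04,-0.05,0,0,0,0],[0,0,0,0,0,0,0],[0,0,0,0,0,0,0],[0,0,0,0,0,0,0],[0,0,0,0,0,0,0],[0,0,0,0,0,0,0]]'
python3 go.py .5446 .2134 .0976 102.6 16 12.6; python3 lidp.py
python3 - <<'E'
from h import *
s=status.sense(); Rz=R.from_euler('z',12.6,degrees=True); p=np.array(s["eef_pos"])
tgt=np.array([.5508,.2156,.0730])+Rz.apply([0,-.0008,0]); print("to seat",np.round((tgt-p)*100,2))
piv=np.array([.5508,.2156,0])+Rz.apply([-.094,0,.0612]); ax=Rz.apply([0,1,0]); prev=p
for a in range(2,17,2):
    q=piv+R.from_rotvec(np.radians(a)*ax).apply(p-piv); print(a,np.round((q-prev)*100,3),np.round(q,4)); prev=q
E
```

```text
clock: 52.73
eef_pos: [0.5449, 0.2132, 0.0977]
eef_rot: [-1.276, -1.595, 1.202]
force: [-0.1, -0.7, -1.9]
width: 0.0131
d cm [-0.03  0.02 -0.01] turn [-0.01 -0.01 -0.07] t 52.7 F [-0.1 -0.7 -1.9] w 0.0131
49857 tilt 15.89 roll -0.01 r 84.6 lid o (tin mm) [-0.7  1.1 77.2] tip top [-103.4    1.1   58.3] tip bot [-102.3    1.1   54.5] TCP [-6.3 -1.  97.7] bar-h -10.2
32
to seat [ 0.61  0.16 -2.47]
2 [ 0.119  0.027 -0.308] [0.5461 0.2135 0.0946]
4 [ 0.108  0.024 -0.312] [0.5471 0.2137 0.0915]
6 [ 0.098  0.022 -0.316] [0.5481 0.2139 0.0883]
8 [ 0.087  0.019 -0.319] [0.549  0.2141 0.0851]
10 [ 0.076  0.017 -0.322] [0.5497 0.2143 0.0819]
12 [ 0.065  0.015 -0.325] [0.5504 0.2144 0.0786]
14 [ 0.054  0.012 -0.327] [0.5509 0.2146 0.0754]
16 [ 0.043  0.01  -0.329] [0.5514 0.2147 0.0721]
```

```bash
python3 -m creep '[[0.11,0.03,-0.3,-0.44,1.95,0,0],[0.1,0.02,-0.31,-0.44,1.95,0,0],[0.1,0.02,-0.31,-0.44,1.95,0,0],[0.09,0.02,-0.31,-0.44,1.95,0,0],[0.08,0.02,-0.32,-0.44,1.95,0,0],[0.06,0.01,-0.32,-0.44,1.95,0,0],[0,0,0,0,0,0,0],[0,0,0,0,0,0,0],[0,0,0,0,0,0,0],[0,0,0,0,0,0,0]]'
python3 go.py .5508 .2148 .073 102.6; python3 lidp.py
```

```text
clock: 53.62
eef_pos: [0.5501, 0.2144, 0.0792]
eef_rot: [-1.142, -1.428, 1.331]
force: [-0.8, 0.4, -0.4]
width: 0.0131
d cm [ 0.07  0.04 -0.62] turn [-0.89  3.95 -0.08] t 53.6 F [-0.8  0.4 -0.4] w 0.0131
49786 tilt 3.93 roll 0.02 r 84.0 lid o (tin mm) [ 0.2  1.9 57.9] tip top [-104.3    1.9   60.8] tip bot [-104.     1.9   56.8] TCP [-1.  -1.  79.2] bar-h -10.4
33
```

```bash
python3 -m creep '[[0.02,0.01,-0.16,-0.22,1,0,0],[0.02,0.01,-0.16,-0.22,1,0,0],[0.02,0.01,-0.16,-0.22,1,0,0],[0.01,0.01,-0.16,-0.22,0.95,0,0],[0,0,-0.05,0,0,0,0],[0,0,0,0,0,0,0],[0,0,0,0,0,0,0],[0,0,0,0,0,0,0],[0,0,0,0,0,0,0],[0,0,0,0,0,0,0]]'
python3 go.py .5508 .2148 .073 102.6; python3 lidp.py
```

```text
clock: 54.5
eef_pos: [0.5517, 0.2151, 0.0729]
eef_rot: [-1.097, -1.372, 1.369]
force: [3.3, 0.1, 3.5]
width: 0.0132
d cm [-0.09 -0.03  0.01] turn [-0.04  0.07 -0.08] t 54.5 F [3.3 0.1 3.5] w 0.0132
49805 tilt -0.04 roll 0.05 r 84.2 lid o (tin mm) [ 0.2  2.  51.7] tip top [-103.8    2.    61.7] tip bot [-103.8    2.    57.7] TCP [ 0.7 -0.7 72.9] bar-h -10.2
34
```

The lid is seated (tilt 0°, origin z 51.7 mm). Release, withdraw and check.

```bash
python3 -m creep '[[0,0,0,0,0,0,50],[0,0,0,0,0,0,50],[0,0,0,0,0,0,50],[0,0,0,0,0,0,50],[0,0,0,0,0,0,50],[0,0,0.5,0,0,0,50],[0,0,1.5,0,0,0,50],[0,0,2.5,0,0,0,50],[0,0,3,0,0,0,50],[0,0,3,0,0,0,50]]'
python3 -m creep '[[0,0,2,0,0,0,50],[0,-0.5,1,0,0,0,50],[0,-1.5,0,0,0,0,50],[-0.5,-3,0,0,0,0,50],[-0.5,-3,0,0,0,0,50],[-0.5,-3,0,0,0,0,50],[-0.5,-3,0,0,0,0,50],[-0.5,-3,0,0,0,0,50],[-0.5,-3,0,0,0,0,50],[-0.5,-3,0,0,0,0,50]]'
python3 -m creep '[[-0.5,-3,0,0,0,0,50],[-0.5,-3,0,0,0,0,50],[-0.5,-3,0,0,0,0,50],[-0.5,-3,0,0,0,0,50],[-0.5,-3,0,0,0,0,50],[-0.5,-3,0,0,0,0,50],[-0.5,-3,0,0,0,0,50],[-0.5,-2,0,0,0,0,50],[0,-1,0,0,0,0,50],[0,0,0,0,0,0,50]]'
python3 - <<'E'
from h import *
f=vision.grab_frame("top");P=cloud(f); save(f,"top3.png",s=1.5)
c=f["color"].astype(int); b=(c[...,2]>c[...,0]+40)&(np.hypot(P[...,0]-.55,P[...,1]-.217)<.1)&(abs(P[...,2]-.063)<.01)
q=P[b]; A=np.c_[q[:,:2]-q[:,:2].mean(0),np.ones(len(q))]; print("disc plane",b.sum(),np.linalg.lstsq(A,q[:,2],rcond=None)[0],cv2.minEnclosingCircle((q[:,:2]*1000).astype(np.float32)))
m=((P[...,2]>.02)&(P[...,1]<.13)&(P[...,1]>-.16)&(P[...,0]<.67)&(P[...,0]>.3)).astype(np.uint8)
n,l,st,ce=cv2.connectedComponentsWithStats(m)
for i in range(1,n):
    if st[i,4]>8: k=l==i; print(st[i,4],np.round(P[k].mean(0),3),f["color"][k].mean(0).astype(int))
g=vision.grab_frame("scene"); save(g,"scene3.png",s=1.5)
E
python3 go.py 0 0 0 0
```

```text
clock: 55.38
eef_pos: [0.5505, 0.2145, 0.1782]
eef_rot: [-1.095, -1.369, 1.372]
force: [1.2, -0.5, 0.1]
width: 0.0431
clock: 56.22
eef_pos: [0.5145, -0.0173, 0.2053]
eef_rot: [-1.094, -1.368, 1.372]
force: [0.1, -0.4, -0.1]
width: 0.0427
clock: 57.05
eef_pos: [0.4744, -0.2571, 0.2053]
eef_rot: [-1.095, -1.366, 1.369]
force: [-0.3, 0.5, -1.0]
width: 0.0429
disc plane 2993 [-0.00093907  0.00202984  0.06279192] ((549.9130249023438, 219.0581512451172), 83.60564422607422)
22387 [ 0.433 -0.06   0.59 ] [105 106  70]
36 [0.362 0.104 0.042] [206 109   0]
239 [0.335 0.01  0.565] [107 101  94]
d cm [-47.53  25.52 -20.59] turn [-1.6000e-01 -7.0000e-02 -1.0261e+02] t 57.1 F [-0.6 -0.3  0.3] w 0.043
```

View pics/top3.png

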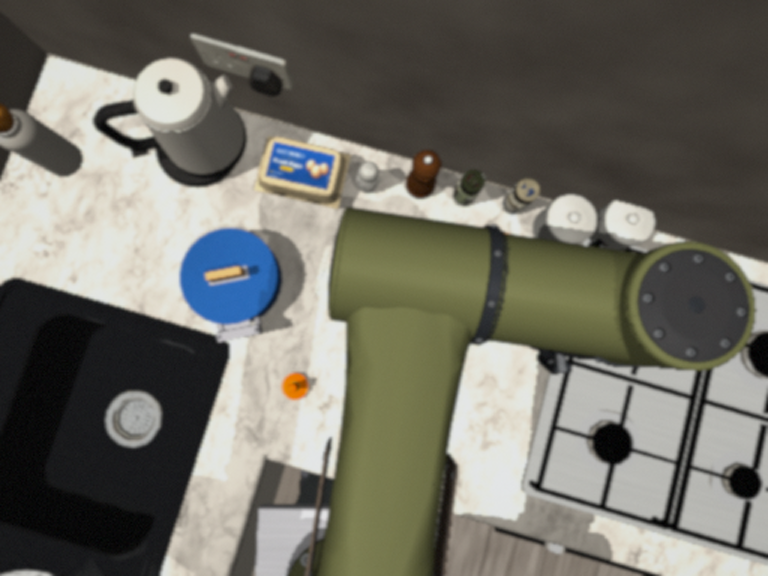

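View pics/scene3.png

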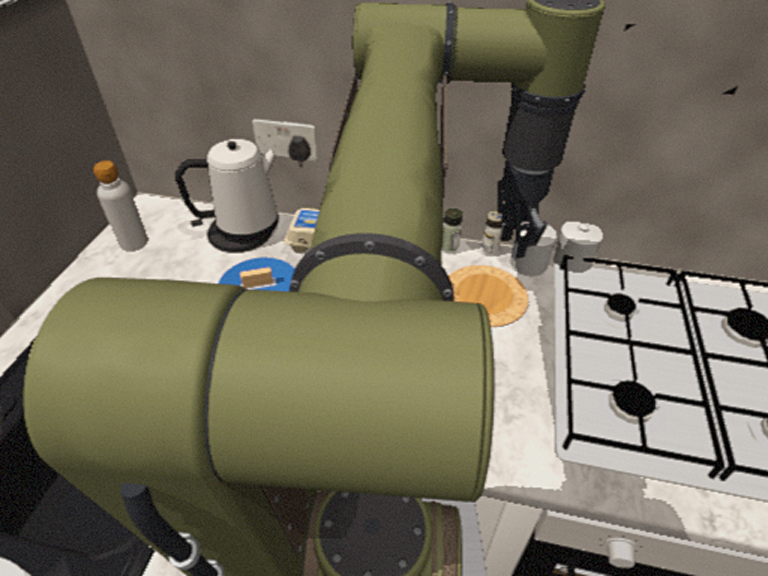

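The top picture shows the lid level on the tin at (230,275) with the lip closed over its tongue at (238,330). The shaker, mill and jar are where they were, and the gripper is clear. Handing in.

```bash
python3 -c "
from workcell import job; print(job.job_done())"
```

```text
the job is handed in; nothing more can be done
None
```

The job is done and handed in at about 57 s, and no verdict was reported. I unhooked the lid and laid it on the trivet. I packed all six stamps present into the blue tin, one in the middle and five in a ring. Then I hooked the tongue under the lip at a 16° tilt and swung the lid flush.

**Last checks:**
- **Lid:** before release it was flat with its origin at 51.7 mm (52 expected) and its tongue tip 12 mm under the lip. After release the top camera showed the disc level at 62.8 mm (63 expected).
- **Stamps:** all six stood upright on the floor before closing, with handle tops at 50 mm (49 expected).
- **Forces:** the highest force I read was about 14 N, while setting down one stamp.

**Not confirmed:**
- **Hidden at the end:** the arm covered the middle of the worktop in the last top picture, so I did not see the garlic, the spoon and two of the orange look-alikes again. No move of mine was meant to touch them.
- **Off target:** one ring stamp sits about 45 mm from the tin centre instead of 51 mm, close against the middle one.
- **Camera offset:** the top and wrist cameras disagreed by 2–3 mm. I used the wrist camera, because it agreed with the gripper.

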